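# Set up a vacuum filtration in the spill tray

### The job

Set up the vacuum filtration in the steel tray: stand the filter flask (the conical one with the hose nozzle) in the middle of the tray with the beaker to its left and the glass dish to its right as the robot sees them, all three upright in one row along the tray's midline with a gap between neighbours. Seat the flanged rubber adapter in the filter flask's mouth and the white porcelain funnel in the adapter, both straight and fully down. Do not drop or knock over any glass or porcelain, and leave the glass funnel, the plain flask and the solid rubber stopper where they stand.

Things in the scene. Friction and masses are not known exactly. Their poses are not given: they have to be found in the camera images.
- tray: Shallow stainless-steel spill tray fixed to the bench, 140 (x) x 280 (y) mm outside, rim 14 mm high, walls and floor 4 mm thick (floor 4 mm above the bench). In the left or right half of the bench, turned up to 0.15 rad. Origin: centre of its underside, on the bench; x away from the robot, y along its length to the robot's left, z up.
- stand: Wooden funnel stand fixed in the half without the tray, turned up to 0.15 rad. Base 100 x 250 x 15 mm; board 75 (x) x 270 (y) x 14 mm, its top 130 mm up, with 31 mm holes at x = 0, y = -85 and +15 mm, a funnel hanging in each by its slope (either way round); post at y = +105 mm, 165 mm high. Origin: centre of the base's underside; x away from the robot, y to its left.
- filter_flask: Conical filter flask of thick clear glass, about 0.26 kg, 155 mm high: 82 mm across the foot, narrowing to the neck at 92 mm; straight neck 43 mm outside (45 at the rim), 37 mm inside, hollow to 60 mm below the rim. A level 9 mm hose nozzle points along its +x, 104 mm above the foot, tip 58 mm from the axis. Origin: centre of its underside; z up its axis.
- plain_flask: Plain conical flask of clear thin glass without nozzle, 76 mm across the foot, neck 33 mm with a 39 mm rim, 138 mm high. Not needed; stays where it stands. Origin: centre of its underside; z up its axis.
- adapter: Black rubber adapter with a hole, 40 mm high, about 40 g: plug 28 mm long tapering from 33 to 28 mm at the foot, under a flange 50 mm across, 12 mm thick. Hole 26 mm at the top, 20 mm at the foot. Stands flange up. Seated, the plug hangs in the flask's neck, flange on the rim (origin 127 mm above the flask's). Origin: centre of its underside; z up its axis.
- stopper: Solid black rubber stopper without a hole, 30 mm high, 32 mm across at the foot and 39 mm at the top. Not needed; stays where it stands. Origin: centre of its underside; z up its axis.
- beaker: Clear glass beaker, straight, 50 mm across (54 at the lip), 70 mm high, about 60 g, open top. Origin: centre of its underside; z up its axis.
- dish: Low clear glass dish with straight walls, 62 mm across, 35 mm high, about 60 g, open top. Origin: centre of its underside; z up its axis.
- buchner: White porcelain funnel in a hole of the stand, about 0.12 kg, 97 mm high: stem 16 mm across up to 48 mm, shoulder sloping out to 62 mm across at 64 mm, upright cup wall 62 to 65 mm across above; flat perforated floor at 74 mm. Seated, the shoulder rests in the adapter's hole, origin 11 mm below the adapter's. Origin: centre of the stem's lower end; z up its axis.
- glass_funnel: Clear glass cone funnel, 98 mm high, 60 mm across the top, thin 10 mm stem, hanging in the other hole of the stand. Not needed; stays there. Origin: centre of the stem's lower end; z up its axis.
There are look-alikes about, which are no part of the job. What is shaped like the buchner but purple is not meant. Leave any pink or turquoise look-alike of the dish alone.

How it is judged (in metres and radians):
At the end, for the whole second after the job is handed in: Flask upright on the tray floor within 20 mm of its centre; beaker 70-120 mm left, dish 70-120 mm right, upright, within 25 mm of the midline, clear of the flask; adapter flange down on the rim, funnel down in the adapter, each within 8 mm of axis, tilt under 0.12 / 0.15 rad; released, at rest (x of filter_flask in the frame of tray between -0.02 and 0.02 m and y of filter_flask in the frame of tray between -0.02 and 0.02 m and z of filter_flask in the frame of tray between 0.001 and 0.009 m and angle between each of filter_flask, beaker, dish's own z axis and vertical below 0.06 rad and x of beaker in the frame of tray between -0.025 and 0.025 m and y of beaker in the frame of tray between 0.07 and 0.12 m and z of beaker in the frame of tray between 0.001 and 0.009 m and x of dish in the frame of tray between -0.025 and 0.025 m and y of dish in the frame of tray between -0.12 and -0.07 m and z of dish in the frame of tray between 0.001 and 0.009 m and horizontal distance between beaker and filter_flask above 0.068 m and horizontal distance between dish and filter_flask above 0.074 m and z of adapter in the frame of filter_flask between 0.122 and 0.132 m and horizontal distance between adapter and filter_flask below 0.008 m and angle between adapter's own z axis and vertical below 0.12 rad and z of buchner in the frame of adapter between -0.018 and -0.003 m and horizontal distance between buchner and adapter below 0.008 m and angle between buchner's own z axis and vertical below 0.15 rad and linear speed of each of filter_flask, beaker, dish, adapter, buchner below 0.02 m/s); the robot touches nothing.
It fails at once if a glass or porcelain piece is dropped, thrown or knocked over (moves faster than 0.7 m/s while not held) ((linear speed of filter_flask above 0.7 m/s and contact force between filter_flask and the fingers below 0.05 N) or (linear speed of beaker above 0.7 m/s and contact force between beaker and the fingers below 0.05 N) or (linear speed of dish above 0.7 m/s and contact force between dish and the fingers below 0.05 N) or (linear speed of buchner above 0.7 m/s and contact force between buchner and the fingers below 0.05 N) or (linear speed of glass_funnel above 0.7 m/s and contact force between glass_funnel and the fingers below 0.05 N) or (linear speed of plain_flask above 0.7 m/s and contact force between plain_flask and the fingers below 0.05 N)).
It fails at once if the glass cone funnel is moved more than 30 mm from where it stood (distance of glass_funnel from where it was at the start of the episode above 0.03 m).
It fails at once if the plain flask is moved more than 30 mm from where it stood (distance of plain_flask from where it was at the start of the episode above 0.03 m).
It fails at once if the rubber stopper is moved more than 30 mm from where it stood (distance of stopper from where it was at the start of the episode above 0.03 m).
It also fails if it takes over 128 s, if anything falls off the work surface, if the arm or the gripper's body presses on something with over 40 N, if the wrist force passes 120 N, or if a joint passes its speed limit or range.

### The arm

A 6-joint arm with a two-finger parallel gripper is mounted at the origin on the work surface. World frame = base frame: x ahead of the robot, y to its left, z up, the work surface at z = 0. Lengths are in m, angles in degrees, forces in N, time in s.
With the tool pointing down it reaches from about 0.25 to 0.725 m from the base axis. Payload 9.7 kg.
Tool frame: the origin (TCP) lies at the very end of the fingers, on their centre line; the grasp point (between the pads) lies 19 mm behind it; z points along the fingers, y is the line along which they close (so a half turn about z gives the same grasp; the last joint's range is limited). The gripper opens to 85 mm and grips with 20 to 120 N. Pads are 22 mm wide; open, the fingers measure 114 mm over their backs; the gripper's body (76 mm by 85 mm) begins 54 mm behind the grasp point. The pads swing forward as they close: fully open they stand 13 mm farther back than shut.
Start: joints at [-66.578, 4.979, 10.078, 95.1, 0, 90], TCP at [0.219, -0.505, 0.199] pointing down, gripper open.
Joint ranges: [-179.16, 179.16], [-48.56, 103.87], [-65.8, 70.77], [-126.05, 130.52], [-82.76, 87.17], [-180, 180]. Speed limits (degrees/s): [127.2, 127.2, 147.25, 180, 180, 180].

### API

Orientations are given as [roll, pitch, yaw] about the fixed x, y, z axes, in that order (R = Rz(yaw) Ry(pitch) Rx(roll)).
In Python, from workcell import bot gives the robot as it stands.
- The arm moves only by the tool arm_command, never from a script. Its argument "series" is a list of rows, each a list of 4 numbers: the shift along the tool's x, y, z in m, then the turn about the tool's z in rad. A call has exactly 5 rows; each row is the pose to reach, as a shift and turn from the pose commanded when the call began, along the tool's axes at that moment; what a row does not reach only later rows make up. A row lasts 1/10 s, in which the tool goes at most 50 mm and 8.59 degrees, less where a joint would pass 70% of its speed; a pose out of reach is approached as far as the arm can. A call with a gripper value outside its range is refused whole. "hand" is the finger opening in m, from 0 to 0.0854, set as the call begins (left out, the last holds). The fingers move at their own pace and stop on an object; "grip_force" is the grip in N (left out, the last holds). Time passes only in rows, so rows that repeat a pose let the fingers close, or fill a call up. It gives the time, the measured TCP pose, the force, the opening and the grip force at its end, in the units of the state.
- bot.get_obs(): the state, without advancing time (a new reading comes with each control period).
- bot.camera(name): name is "scene" or "top" or "wrist"; returns a dict with "color" (420x560x3 uint8, blue, green, red), "camera_matrix" (3x3 intrinsics, pixels), "dist_coeffs" ([k1, k2, p1, p2, k3] as OpenCV has them; the pictures are not rectified), "xyz" and "orientation" of the camera in the world; the wrist camera has in their place "T_tool_cam" (4x4, takes a point from camera to tool coordinates, whose origin is the TCP and whose axes are the flange's). Camera axes: x right, y up, looking along -z (the intrinsics and any distortion apply to the point x, -y, -z); pixel columns grow to the right and rows downward; lengths in m; the calibration is good to about 2 mm. A picture is of the moment at which its call begins: read the wrist's pose just before it. There is no depth.
- bot.job_done(): hands the job in; it is judged then, once.
Trained networks look in the newest picture that a camera, given by its name, has taken for a name from the list of things; names that differ only in an ending like _2 or _b are one class to them, and where a whole thing is asked for, a point or a joint stands for the part that bears it (a point fixed in the world has none). Each returns a list of dicts, best first, with "confidence" (0 to 1); they miss things now and then, are a little off and sometimes report something else, mostly with a low value. They report only what shows in the picture. A call takes as long as a camera call. They do not tell look-alikes from the thing itself.
- bot.find_in(camera, target): "location" ([column, row] in pixels, amid what is visible of it).
- bot.mark_of(camera, target): "location" ([column, row] in pixels: a listed point, or the origin of a listed thing).
The state is a dict: "time": time; "q": joint angles; "qd": joint speeds; "joint_efforts": joint torques, N m; "ee_pos": TCP position; "tcp_rot": TCP orientation; "wrist_force": force on the tool from outside, world axes, zero at the start; "torque": the same for the moment, N m; "opening": finger opening in m; "grasp_force": force on a finger pad.
Only numpy, scipy, OpenCV 4.12 (cv2) and the standard library are available. Lean on these libraries where they do the work, as an engineer would, in place of code of your own. Each camera call takes 0.05 s, during which the arm holds its last target. There are 200 camera calls.

## Working session

There is one attempt and no reset: what is moved stays moved. The work goes in short steps, Python scripts to look and compute and a tool call to move; the robot and the scene stay as the last step left them, time stands still between calls to the robot, and variables do not carry over. Pictures are saved under pics/ and viewed, at most 14 in all, crops included, and the job is handed in when it is done.

Besides the shell and the picture viewer there is one more tool, called after "Call:" in YAML: its name, and indented under it one key for each argument. arm_command: Moves the arm, as the interface text tells. Its arguments: {"type":"object","properties":{"series":{"type":"array"},"hand":{"type":"number"},"grip_force":{"type":"number"}},"required":["series"]}

```bash
mkdir -p pics; ls
cat > h.py <<'E'
import numpy as np, cv2
from scipy.spatial.transform import Rotation as R
from workcell import bot
def cam(name):
    o=bot.get_obs(); c=bot.camera(name)
    if name=="wrist":
        T=np.eye(4); T[:3,:3]=Rt(o["tcp_rot"]); T[:3,3]=o["ee_pos"]; c["T"]=T@np.array(c["T_tool_cam"])
    else:
        T=np.eye(4); T[:3,:3]=Rt(c["orientation"]); T[:3,3]=c["xyz"]; c["T"]=T
    return c
def Rt(e):
    e=np.array(e,float)
    return R.from_euler("xyz",e,degrees=True).as_matrix() if e.shape==(3,) else e
def ray(c,px):
    u=cv2.undistortPoints(np.array([[px]],float),np.array(c["camera_matrix"]),np.array(c["dist_coeffs"]))[0,0]
    d=c["T"][:3,:3]@np.array([u[0],-u[1],-1]); return c["T"][:3,3],d
def atz(c,px,z):
    o,d=ray(c,px); return o+d*(z-o[2])/d[2]
def proj(c,p):
    q=np.linalg.inv(c["T"])@np.append(p,1); q=np.array([q[0],-q[1],-q[2]])
    return cv2.projectPoints(q.reshape(1,1,3),np.zeros(3),np.zeros(3),np.array(c["camera_matrix"]),np.array(c["dist_coeffs"]))[0].ravel()
def save(c,n,crop=None,s=1):
    i=c["color"]
    if crop: x0,y0,x1,y1=crop; i=i[y0:y1,x0:x1]
    cv2.imwrite("pics/"+n,cv2.resize(i,None,fx=s,fy=s,interpolation=cv2.INTER_CUBIC))
E
python3 - <<'E'
from h import *
o=bot.get_obs(); print(o)
for n in ("scene","top"):
    c=cam(n); save(c,n+"0.png"); print(n,c["T"].round(3).tolist(),c["dist_coeffs"],np.array(c["camera_matrix"]).tolist())
    for t in "tray stand filter_flask plain_flask adapter stopper beaker dish buchner glass_funnel".split():
        print(t,[(np.round(f["location"]).tolist(),round(f["confidence"],2)) for f in bot.find_in(n,t)], [(np.round(f["location"]).tolist(),round(f["confidence"],2)) for f in bot.mark_of(n,t)])
E
```

```text
pics
{'time': 0.0, 'q': array([-6.65787520e+01,  5.01167536e+00,  1.00346110e+01,  9.51019465e+01,
        1.23626689e-04,  9.00003480e+01]), 'qd': array([ 0.03626702, -0.11123113, -0.07738023,  0.02752353, -0.00752905,
        0.0350435 ]), 'joint_efforts': array([-5.24559189e-03, -5.20389318e+01,  4.64802647e+01,  1.64346228e-02,
       -1.80424149e-04, -6.05327244e-06]), 'ee_pos': array([ 0.21850358, -0.50441695,  0.19787901]), 'tcp_rot': array([-1.79920989e+02, -1.23146628e-04,  2.34208998e+01]), 'wrist_force': array([-0.5022271 ,  0.39952668,  0.5055896 ]), 'torque': array([-3.00102139e-02,  2.39252104e-05,  3.49628268e-02]), 'grasp_force': 0.0, 'opening': 0.08526381227673062}
scene [[0.645, -0.615, 0.454, 1.03], [0.765, 0.514, -0.389, -0.361], [0.006, 0.598, 0.802, 0.944], [0.0, 0.0, 0.0, 1.0]] [-0.04245471  0.          0.          0.          0.        ] [[399.7751877340534, 0.0, 280.7653743369506], [0.0, 399.7751877340534, 206.52091688378212], [0.0, 0.0, 1.0]]
tray [([225.0, 290.0], 0.76)] [([228.0, 291.0], 0.66), ([151.0, 291.0], 0.63)]
stand [([327.0, 216.0], 0.73)] [([328.
[... 1244 characters left out ...]
[([211.0, 257.0], 0.75)] [([212.0, 259.0], 0.88)]
plain_flask [([382.0, 250.0], 0.98), ([321.0, 255.0], 0.45)] [([378.0, 252.0], 0.84)]
adapter [([322.0, 257.0], 0.68)] [([321.0, 259.0], 0.85)]
stopper [([273.0, 262.0], 0.57)] [([272.0, 263.0], 0.74)]
beaker [([437.0, 244.0], 0.84)] [([432.0, 247.0], 0.61)]
dish [([161.0, 269.0], 0.82), ([112.0, 294.0], 0.78), ([150.0, 321.0], 0.56)] [([113.0, 293.0], 0.71), ([162.0, 268.0], 0.65), ([152.0, 319.0], 0.58)]
buchner [([209.0, 185.0], 0.91), ([251.0, 139.0], 0.72), ([124.0, 202.0], 0.59)] [([133.0, 209.0], 0.89), ([253.0, 150.0], 0.83), ([216.0, 193.0], 0.55)]
glass_funnel [([256.0, 189.0], 0.79), ([273.0, 263.0], 0.42)] [([260.0, 199.0], 0.67)]
```

View pics/scene0.png

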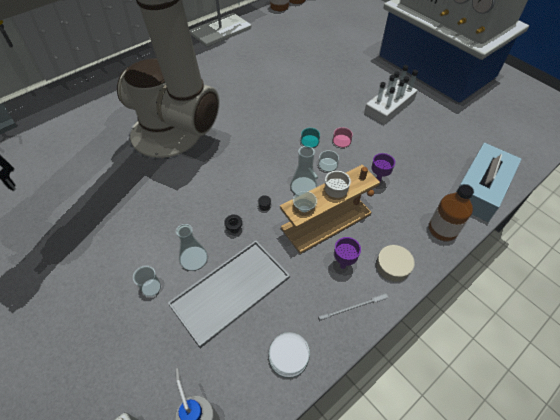

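View pics/top0.png

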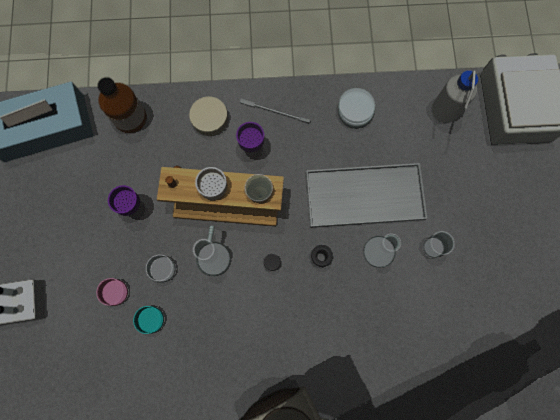

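The scene picture shows the tray at about (228,291), with the stand at (328,215) and the filter flask at (302,172) beside it. The top picture confirms it: tray (366,195), stand (222,198), flask foot (212,259).

Possible mix-ups (top picture):
- **Dish:** clear at (161,269), pink at (112,294), turquoise at (150,321). I choose the clear one.
- **Buchner:** white in the stand at (211,184), purple at (251,139) and (124,202). I choose the white one.
- **Flask:** nozzle flask at (212,259), plain flask at (380,251). I choose the one with the nozzle.
- **Adapter:** ring at (321,257), solid stopper at (273,262). I choose the ring.

Next I'll check these in a close crop and measure.

Run:
```python
from h import *
c=cam("top"); s=cam("scene")
save(c,"crop1.png",(140,150,300,300),4) if 0 else None
i=c["color"]; cv2.imwrite("pics/crop1.png",np.vstack([cv2.resize(i[155:290,140:300],None,fx=5,fy=5,interpolation=3)[:600]])[:600,:800])
cv2.imwrite("pics/crop2.png",cv2.resize(i[155:275,300:460],None,fx=5,fy=5,interpolation=3))
for n,p in dict(tl=(308,170),tr=(418,165),br=(425,222),bl=(312,226)).items(): print(n,atz(c,p,.014).round(4))
for n,a,b,z in [("flask",(212,259),(302,188),0),("adapter",(321,259),(237,230),0),("beaker",(432,247),(150,291),0),("dish",(162,268),(328,163),0),("plain",(378,252),(194,258),0),("stopper",(272,263),(266,208),0)]:
    print(n,atz(c,a,z).round(4),atz(s,b,z).round(4))
print("buch",atz(c,(211.5,184),.174),atz(c,(259,188),.17))
```

```text
tl [ 0.6874 -0.0398  0.014 ]
tr [ 0.6857 -0.3105  0.014 ]
br [ 0.5425 -0.3109  0.014 ]
bl [ 0.5475 -0.0401  0.014 ]
flask [0.4833 0.2019 0.    ] [0.4836 0.1922 0.    ]
adapter [ 0.4693 -0.0571  0.    ] [ 0.4799 -0.0512  0.    ]
beaker [ 0.4834 -0.3248  0.    ] [ 0.4876 -0.3329  0.    ]
dish [0.4683 0.3208 0.    ] [0.4599 0.3259 0.    ]
plain [ 0.4785 -0.1942  0.    ] [ 0.4784 -0.1937  0.    ]
stopper [0.4661 0.0598 0.    ] [0.4723 0.0601 0.    ]
buch [0.61725281 0.1754719  0.174     ] [0.60431229 0.0768207  0.17      ]
```

View pics/crop1.png

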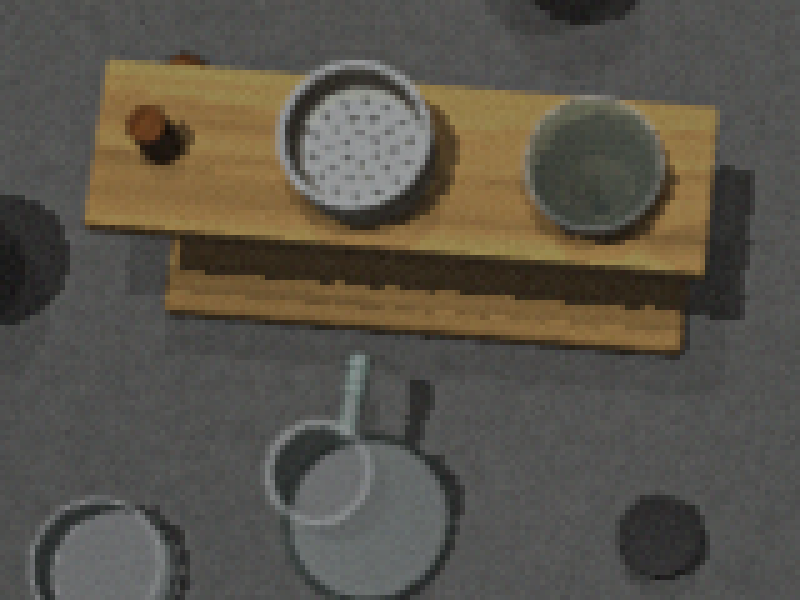

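View pics/crop2.png

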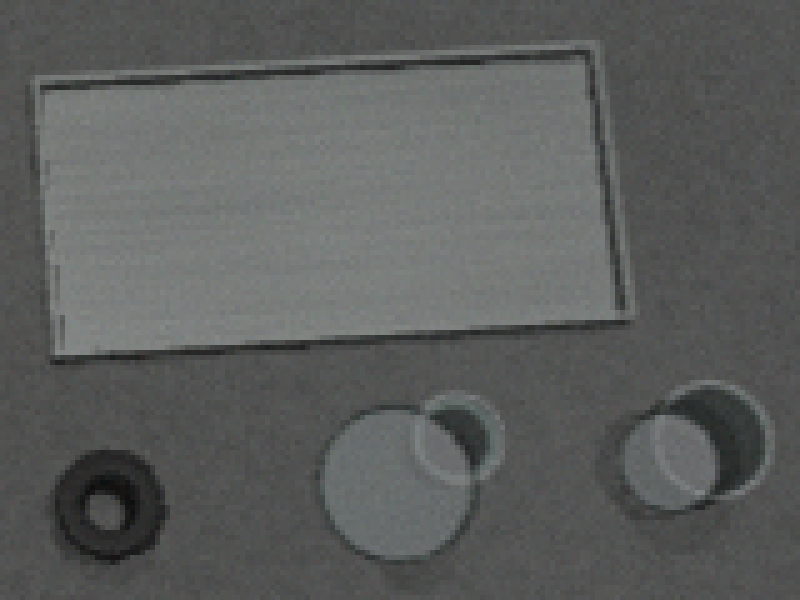

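The crops show the white perforated buchner at (211,182) next to the clear glass cone at (259,189). The flask's rim is at (203,249) with its nozzle pointing towards +x, and the clear dish rim is at (160,268). The adapter ring is at (321.5,255), the beaker lip at (442,242), and the tray edges are clear. Now I'll refine these positions.

Run:
```python
from h import *
c=cam("top")
f1=lambda u,v:(140+(u+.5)/5-.5,155+(v+.5)/5-.5); f2=lambda u,v:(300+(u+.5)/5-.5,155+(v+.5)/5-.5)
for n,p,z in [("flaskrim",f1(319,472),.155),("flaskfoot",f1(370,517),.0),("nozzletip",f1(359,355),.104),("dishrim",f1(101,568),.035),("buch",f1(357,137),.174),("gfun",f1(596,167),.17),
 ("adapter",f2(110,503),.04),("beakerlip",f2(713,439),.07),("beakerfoot",f2(671,461),0),("plainrim",f2(459,437),.138),
 ("tl",f2(36,77),.014),("tr",f2(600,41),.014),("br",f2(633,320),.014),("bl",f2(53,360),.014),("bTL",f1(107,60),.13),("bTR",f1(718,107),.13),("bBR",f1(703,274),.13),("bBL",f1(85,226),.13)]:
    print(n,atz(c,p,z).round(4)[:2])
```

```text
flaskrim [0.4841 0.198 ]
flaskfoot [0.4855 0.198 ]
nozzletip [0.543  0.1872]
dishrim [0.4638 0.3175]
buch [0.6217 0.1764]
gfun [0.6043 0.0772]
adapter [ 0.473  -0.0556]
beakerlip [ 0.4831 -0.3268]
beakerfoot [ 0.4837 -0.3292]
plainrim [ 0.48   -0.1961]
tl [ 0.6876 -0.0368]
tr [ 0.6912 -0.3151]
br [ 0.5507 -0.3147]
bl [ 0.5463 -0.0357]
bTL [0.6762 0.2917]
bTR [0.64  0.024]
bBR [0.5653 0.0346]
bBL [0.6012 0.3012]
```

Call:
arm_command:
  series:
    - [0.03,-0.006,0,0.1]
    - [0.075,-0.014,0,0.22]
    - [0.12,-0.022,0,0.34]
    - [0.165,-0.03,0,0.409]
    - [0.2,-0.037,0,0.409]
  hand: 0.0854
  grip_force: 40

```text
time: 2.75
ee_pos: [0.3892, -0.3897, 0.1986]
tcp_rot: [180.0, -0.0, -0.1]
wrist_force: [0.4, -0.3, -0.8]
opening: 0.0851
grasp_force: 0.0
```

Call:
arm_command:
  series:
    - [0.03,-0.02,0.0,0]
    - [0.065,-0.044,0.01,0]
    - [0.09,-0.06,0.04,0]
    - [0.095,-0.064,0.075,0]
    - [0.095,-0.064,0.1,0]

```text
time: 3.25
ee_pos: [0.4831, -0.3257, 0.0961]
tcp_rot: [-179.9, 0.1, 0.1]
wrist_force: [-0.2, -0.4, 0.4]
opening: 0.085
grasp_force: 0.0
```

Call:
arm_command:
  series:
    - [0,0,0.035,0]
    - [0,0,0.065,0]
    - [0,0,0.077,0]
    - [0,0,0.077,0]
    - [0,0,0.077,0]

```text
time: 3.75
ee_pos: [0.483, -0.3277, 0.023]
tcp_rot: [180.0, -0.1, -0.0]
wrist_force: [0.3, 0.1, 0.7]
opening: 0.0856
grasp_force: 0.0
```

Call:
arm_command:
  series:
    - [0,0,0,0]
    - [0,0,0,0]
    - [0,0,0,0]
    - [0,0,0,0]
    - [0,0,0,0]
  hand: 0.03
  grip_force: 30

```text
time: 4.25
ee_pos: [0.4832, -0.3277, 0.0232]
tcp_rot: [179.9, -0.1, -0.0]
wrist_force: [0.0, 1.0, 5.8]
opening: 0.0494
grasp_force: 30.4
```

Call:
arm_command:
  series:
    - [0,0,-0.02,0]
    - [0.0,0,-0.055,0]
    - [0.03,0,-0.08,0]
    - [0.07,0,-0.085,0]
    - [0.105,0,-0.085,0]

```text
time: 4.75
ee_pos: [0.5896, -0.3278, 0.1092]
tcp_rot: [179.9, -0.2, -0.0]
wrist_force: [-0.1, -0.9, -0.5]
opening: 0.0493
grasp_force: 31.3
```

Call:
arm_command:
  series:
    - [0.025,-0.02,0,0]
    - [0.03,-0.06,0,0]
    - [0.032,-0.1,0,0]
    - [0.034,-0.145,0,0]
    - [0.035,-0.19,0,0]

```text
time: 5.25
ee_pos: [0.6225, -0.1358, 0.1068]
tcp_rot: [180.0, -0.0, -0.0]
wrist_force: [0.8, 1.4, -0.2]
opening: 0.049
grasp_force: 31.4
```

Call:
arm_command:
  series:
    - [0,-0.035,0,0]
    - [0,-0.054,0.01,0]
    - [0,-0.058,0.04,0]
    - [0,-0.058,0.06,0]
    - [0,-0.058,0.07,0]

```text
time: 5.75
ee_pos: [0.6214, -0.0793, 0.034]
tcp_rot: [-180.0, 0.2, -0.0]
wrist_force: [-0.9, -0.4, -1.2]
opening: 0.0491
grasp_force: 31.4
```

Call:
arm_command:
  series:
    - [-0.002,0,0.002,0]
    - [-0.003,0,0.005,0]
    - [-0.003,0,0.007,0]
    - [-0.003,0,0.008,0]
    - [-0.003,0,0.009,0]

```text
time: 6.25
ee_pos: [0.6199, -0.0795, 0.0282]
tcp_rot: [180.0, -0.1, -0.0]
wrist_force: [-0.9, 0.3, -0.7]
opening: 0.0489
grasp_force: 31.4
```

Call:
arm_command:
  series:
    - [0,0,0,0]
    - [0,0,0,0]
    - [0,0,0,0]
    - [0,0,-0.01,0]
    - [0,0,-0.03,0]
  hand: 0.075

```text
time: 6.75
ee_pos: [0.6186, -0.0792, 0.057]
tcp_rot: [-180.0, 0.1, -0.0]
wrist_force: [0.5, -0.8, -0.5]
opening: 0.0751
grasp_force: 0.0
```

Call:
arm_command:
  series:
    - [0,0,-0.04,0]
    - [0,0,-0.085,0]
    - [0,0,-0.13,0]
    - [0,-0.03,-0.17,0]
    - [-0.02,-0.08,-0.19,0]
  hand: 0.0854

```text
time: 7.25
ee_pos: [0.6035, -0.0064, 0.2493]
tcp_rot: [180.0, -0.3, -0.2]
wrist_force: [0.9, 1.0, 0.5]
opening: 0.0852
grasp_force: 0.0
```

Call:
arm_command:
  series:
    - [-0.01,-0.025,0,0]
    - [-0.027,-0.065,0,0]
    - [-0.045,-0.105,0,0]
    - [-0.062,-0.145,0,0]
    - [-0.08,-0.185,0,0]

```text
time: 7.75
ee_pos: [0.5458, 0.0509, 0.2457]
tcp_rot: [-178.0, 0.0, 4.2]
wrist_force: [-0.6, -0.3, 1.1]
opening: 0.0855
grasp_force: 0.0
```

Call:
arm_command:
  series:
    - [-0.018,-0.04,0,-0.1]
    - [-0.036,-0.08,0,-0.24]
    - [-0.052,-0.118,0,-0.38]
    - [-0.056,-0.132,0,-0.52]
    - [-0.056,-0.132,0,-0.66]

```text
time: 8.25
ee_pos: [0.48, 0.1795, 0.2504]
tcp_rot: [-178.4, -1.2, 42.4]
wrist_force: [0.4, -1.2, -0.2]
opening: 0.0851
grasp_force: 0.0
```

Call:
arm_command:
  series:
    - [0,0,0,-0.14]
    - [0,0,0,-0.28]
    - [0,0,0,-0.42]
    - [0,0,0.0,-0.56]
    - [0,0,0,-0.7]

```text
time: 8.75
ee_pos: [0.481, 0.1776, 0.25]
tcp_rot: [-179.5, -2.0, 82.4]
wrist_force: [0.5, 0.3, -0.4]
opening: 0.0854
grasp_force: 0.0
```

Call:
arm_command:
  series:
    - [0,0,0.03,-0.1]
    - [0,0,0.07,-0.2]
    - [0,0,0.11,-0.211]
    - [0,0,0.15,-0.211]
    - [0,0,0.17,-0.211]

```text
time: 9.25
ee_pos: [0.4788, 0.1831, 0.0765]
tcp_rot: [-179.7, -2.0, 94.1]
wrist_force: [-0.5, -0.3, 0.0]
opening: 0.0856
grasp_force: 0.0
```

The arm lagged and came down over the flask instead of the dish. I'll look before moving on.

Run:
```python
from h import *
o=bot.get_obs(); print(o["q"].round(1),o["wrist_force"],o["torque"],o["ee_pos"],o["tcp_rot"])
s=cam("scene"); w=cam("wrist")
a=cv2.resize(s["color"][90:240,240:400],(400,375),interpolation=3); b=cv2.resize(w["color"],(400,300))
p=np.zeros((375,800,3),np.uint8); p[:,:400]=a; p[:300,400:]=b; cv2.imwrite("pics/mix.png",p)
for t in("filter_flask","dish"): print(t,[(np.round(f["location"]).tolist(),round(f["confidence"],2)) for f in bot.mark_of("scene",t)])
```

```text
[ 19.7  -1.1  -9.7  81.2   2.  105.6] [-0.46648534 -0.3359873   0.01855874] [-0.01065592 -0.00599483 -0.02491612] [0.47875519 0.18307597 0.07646739] [-179.72156109   -1.96131227   94.12693896]
filter_flask [([301.0, 189.0], 0.8), ([301.0, 220.0], 0.62)]
dish [([342.0, 140.0], 0.65), ([327.0, 162.0], 0.62), ([309.0, 143.0], 0.61)]
```

View pics/mix.png

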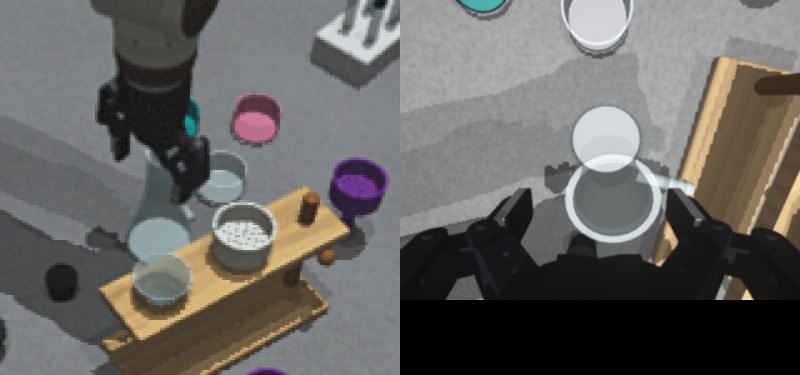

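The picture shows the flask still upright at (301,189), with its rim between the open fingers, so it hasn't been disturbed. I'll rise straight up, slowly.

Call:
arm_command:
  series:
    - [0,0,-0.01,0]
    - [0,0,-0.025,0]
    - [0,0,-0.045,0]
    - [0,0,-0.065,0]
    - [0,0,-0.085,0]

```text
time: 9.95
ee_pos: [0.4812, 0.1812, 0.1683]
tcp_rot: [179.9, -2.1, 94.2]
wrist_force: [1.1, -0.3, -0.1]
opening: 0.0856
grasp_force: 0.0
```

Call:
arm_command:
  series:
    - [0,0,-0.025,0]
    - [0,0,-0.05,0]
    - [0,0,-0.075,0]
    - [0,0,-0.09,0]
    - [0,0,-0.09,0]

```text
time: 10.45
ee_pos: [0.4819, 0.1782, 0.2592]
tcp_rot: [179.7, -2.1, 94.2]
wrist_force: [0.2, 0.1, 0.2]
opening: 0.0852
grasp_force: 0.0
```

```bash
cat >> h.py <<'E'
def go(*targets):
    o=bot.get_obs(); M=Rt(o["tcp_rot"]); p=np.array(o["ee_pos"]); print("from",p.round(4),np.round(o["tcp_rot"],1))
    for t in targets:
        t=np.array(t,float); print((M.T@(t-p)).round(4)); p=t
E
python3 - <<'E'
from h import *
go((.464,.3175,.259),(.464,.3175,.06),(.464,.3175,.006))
E
```

```text
from [0.4819 0.1782 0.2592] [179.7  -2.1  94.2]
[ 0.1402 -0.0077  0.0054]
[-0.0074 -0.001   0.1989]
[-0.002  -0.0003  0.054 ]
```

Call:
arm_command:
  series:
    - [0.015,-0.001,0.001,0]
    - [0.04,-0.002,0.002,0]
    - [0.065,-0.004,0.003,0]
    - [0.09,-0.005,0.004,0]
    - [0.11,-0.006,0.004,0]

```text
time: 10.95
ee_pos: [0.4661, 0.2891, 0.2539]
tcp_rot: [-179.9, -2.0, 94.2]
wrist_force: [0.7, -0.1, 0.8]
opening: 0.0855
grasp_force: 0.0
```

Call:
arm_command:
  series:
    - [0.015,-0.001,0,0]
    - [0.025,-0.002,0.001,0]
    - [0.03,-0.002,0.001,0]
    - [0.03,-0.002,0.001,0]
    - [0.03,-0.002,0.001,0]

```text
time: 11.45
ee_pos: [0.4629, 0.3167, 0.2548]
tcp_rot: [-179.9, -2.0, 94.2]
wrist_force: [-0.8, 0.1, -1.1]
opening: 0.0852
grasp_force: 0.0
```

Call:
arm_command:
  series:
    - [-0.001,0,0.025,0]
    - [-0.002,0,0.065,0]
    - [-0.004,0,0.105,0]
    - [-0.006,0,0.145,0]
    - [-0.007,0,0.18,0]

```text
time: 11.95
ee_pos: [0.4624, 0.3153, 0.0728]
tcp_rot: [-179.9, -2.0, 94.1]
wrist_force: [-0.7, -0.5, 1.3]
opening: 0.0858
grasp_force: 0.0
```

Call:
arm_command:
  series:
    - [0,0,0.02,0]
    - [-0.001,0,0.035,0]
    - [-0.001,0,0.05,0]
    - [-0.001,0,0.06,0]
    - [-0.002,0,0.067,0]

```text
time: 12.45
ee_pos: [0.4626, 0.3169, 0.0073]
tcp_rot: [-179.9, -2.0, 94.2]
wrist_force: [0.5, 0.1, -0.1]
opening: 0.0855
grasp_force: 0.0
```

Call:
arm_command:
  series:
    - [0,0,0,0]
    - [0,0,0,0]
    - [0,0,0,0]
    - [0,0,0,0]
    - [0,0,0,0]
  hand: 0.045
  grip_force: 30

```text
time: 12.95
ee_pos: [0.4626, 0.317, 0.008]
tcp_rot: [-180.0, -2.0, 94.2]
wrist_force: [-0.2, 0.0, -0.1]
opening: 0.045
grasp_force: 0.0
```

Run:
```python
from h import *
s=cam("scene"); w=cam("wrist")
a=cv2.resize(s["color"][90:240,240:400],(400,375),interpolation=3); b=cv2.resize(w["color"],(400,300))
p=np.zeros((375,800,3),np.uint8); p[:,:400]=a; p[:300,400:]=b; cv2.imwrite("pics/mix2.png",p)
```

```text
(no output)
```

View pics/mix2.png

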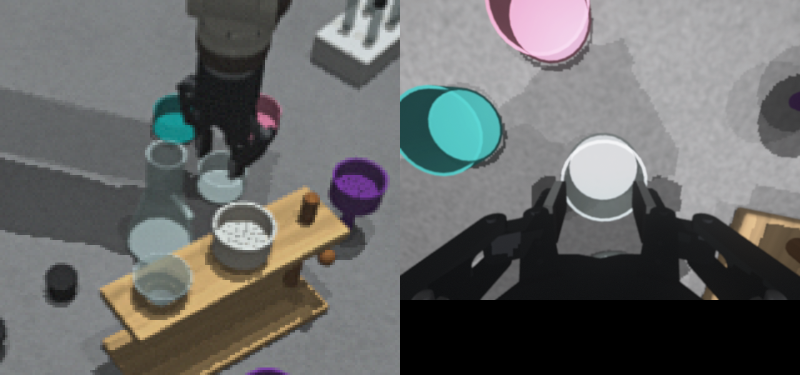

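Run:
```python
from h import *
w=cam("wrist"); o=bot.get_obs()
print(atz(w,(286,248),.035),atz(w,(284,232),0.0), proj(w,o["ee_pos"])/1.4+[400,0],w["T"].round(3).tolist())
print(bot.mark_of("wrist","dish"), bot.find_in("wrist","dish"))
for f in bot.mark_of("wrist","dish"): print(atz(w,f["location"],0))
c=cam("top")
for f in bot.mark_of("top","dish"): print(f,atz(c,f["location"],0))
go()
```

```text
[0.46590193 0.3250795  0.035     ] [0.4656421  0.32263412 0.        ] [598.6939474  174.79372004] [[0.997, -0.071, -0.017, 0.458], [0.073, 0.969, 0.237, 0.38], [-0.0, -0.238, 0.971, 0.185], [0.0, 0.0, 0.0, 1.0]]
[{'location': [208.2, 27.4], 'confidence': 0.96}, {'location': [287.3, 236.7], 'confidence': 0.89}, {'location': [92.5, 174.0], 'confidence': 0.57}] [{'location': [286.8, 249.1], 'confidence': 0.95}, {'location': [63.9, 178.8], 'confidence': 0.89}, {'location': [201.1, 34.0], 'confidence': 0.71}]
[0.41690595 0.43244843 0.        ]
[0.46791017 0.31975852 0.        ]
[0.35068239 0.34989149 0.        ]
{'location': [163.9, 268.4], 'confidence': 0.53} [0.46710046 0.31634198 0.        ]
from [0.4624 0.3168 0.0076] [-179.9   -2.    94.2]
```

Run:
```python
from h import *
w=cam("wrist"); save(w,"w3.png",(190,150,390,300),4)
```

```text
(no output)
```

View pics/w3.png

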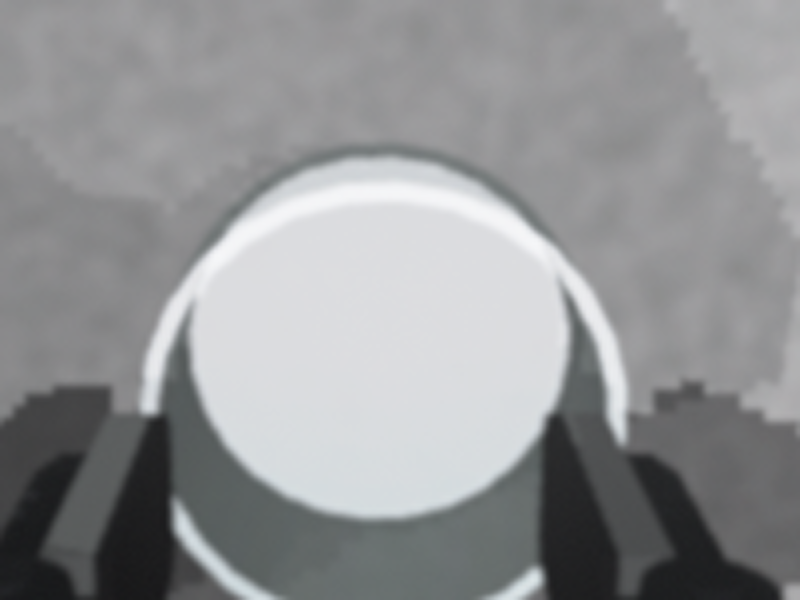

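Run:
```python
from h import *
w=cam("wrist")
for z in (0,.01,.02,.03,.04,.05):
    a=atz(w,(231.4,253.7),z);b=atz(w,(326.4,253.7),z); print(z,np.linalg.norm(a-b).round(4),((a+b)/2).round(4))
# dish rim width check
for z in(.03,.035): a=atz(w,(226,250),z);b=atz(w,(346.5,258),z); print(np.linalg.norm(a-b))
```

```text
0 0.0594 [0.4634 0.3082 0.    ]
0.01 0.0562 [0.4631 0.3121 0.01  ]
0.02 0.053 [0.4628 0.316  0.02  ]
0.03 0.0498 [0.4626 0.3198 0.03  ]
0.04 0.0465 [0.4623 0.3237 0.04  ]
0.05 0.0433 [0.462  0.3276 0.05  ]
0.06329315741563832
0.061246487856960075
```

The close crop shows the fingertips (crop 110–165,415 and 545–600,415) covering the dish rim, so they closed above it. The tips sit higher than the TCP suggests at this opening. I'll reopen, go lower while watching the force, and close again.

Call:
arm_command:
  series:
    - [0,0,0,0]
    - [0,0,0,0]
    - [0,0,0,0]
    - [0.002,0.001,0.002,0]
    - [0.004,0.002,0.005,0]
  hand: 0.0854

```text
time: 13.95
ee_pos: [0.4643, 0.3214, 0.0028]
tcp_rot: [-179.9, -2.0, 94.2]
wrist_force: [0.6, -0.1, -0.0]
opening: 0.0853
grasp_force: 0.0
```

Run:
```python
from h import *
w=cam("wrist"); o=bot.get_obs(); print(o["ee_pos"],o["wrist_force"],o["opening"])
save(w,"w4.png",(100,130,480,350),2)
c=cam("scene"); save(c,"s4.png",(290,110,350,180),8)
print("TCP in w4",(proj(w,o["ee_pos"])-[100,130])*2)
for z in(.0,.02,.04,.06):
  print(z,*[((proj(c,[.4625+s*.0427,.317,z])-[290,110])*8).round() for s in(-1,1)])
```

```text
[0.46410739 0.3214804  0.00203354] [-0.51378351 -0.08662126 -0.79741063] 0.08513354555154069
TCP in w4 [355.90272242 228.19137008]
0.0 [219. 378.] [368. 500.]
0.02 [223. 344.] [374. 466.]
0.04 [227. 308.] [380. 431.]
0.06 [232. 272.] [386. 395.]
```

View pics/w4.png

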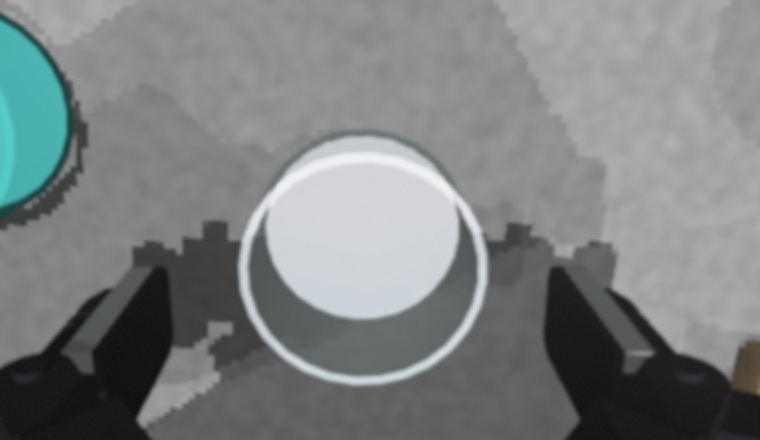

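View pics/s4.png

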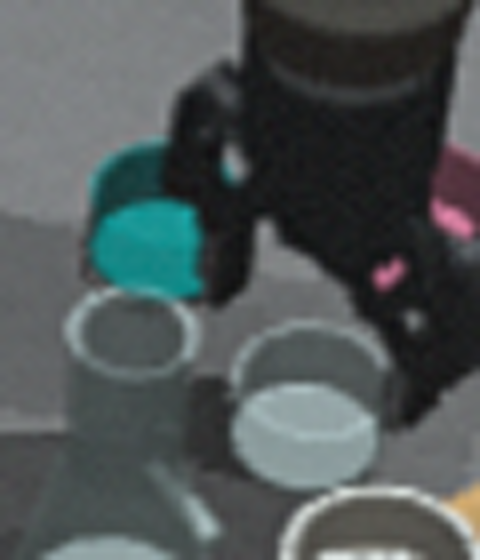

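The scene crop shows the finger ends at (225,305) and (405,425). Those match tips at z≈0.04 m while the TCP reads 0.003 m, so the real tips sit about 38 mm above the stated TCP. The wrist picture agrees, and I'll plan with that offset. I'm lowering carefully while watching the force.

Call:
arm_command:
  series:
    - [0,0,0.004,0]
    - [0,0,0.008,0]
    - [0,0,0.012,0]
    - [0,0,0.015,0]
    - [0,0,0.015,0]

```text
time: 14.55
ee_pos: [0.4638, 0.3214, -0.0129]
tcp_rot: [-179.9, -2.0, 94.2]
wrist_force: [0.7, 0.6, -0.9]
opening: 0.0854
grasp_force: 0.0
```

Call:
arm_command:
  series:
    - [0,0,0.003,0]
    - [0,0,0.006,0]
    - [0,0,0.009,0]
    - [0,0,0.01,0]
    - [0,0,0.01,0]

```text
time: 15.05
ee_pos: [0.4639, 0.3219, -0.0225]
tcp_rot: [-179.9, -2.0, 94.2]
wrist_force: [-0.5, -0.1, 0.2]
opening: 0.0855
grasp_force: 0.0
```

Call:
arm_command:
  series:
    - [0,0,0,0]
    - [0,0,0,0]
    - [0,0,0,0]
    - [0,0,0,0]
    - [0,0,0,0]
  hand: 0.045
  grip_force: 30

```text
time: 15.55
ee_pos: [0.4643, 0.3222, -0.0217]
tcp_rot: [-180.0, -2.1, 94.2]
wrist_force: [-0.6, -0.6, 4.9]
opening: 0.0621
grasp_force: 33.2
```

Run:
```python
from h import *
go((.464,.3215,.185),(.62,-.2705,.185),(.62,-.2705,-.017))
```

```text
from [ 0.4643  0.3222 -0.0217] [-180.    -2.1   94.2]
[ 0.0068 -0.0005 -0.2066]
[-0.6014  0.1124 -0.0217]
[-7.200e-03  1.000e-04  2.019e-01]
```

Call:
arm_command:
  series:
    - [0,0,-0.015,0]
    - [0,0,-0.045,0]
    - [0,0,-0.08,0]
    - [0,0,-0.115,0]
    - [0,0,-0.15,0]

```text
time: 16.05
ee_pos: [0.4644, 0.3165, 0.1299]
tcp_rot: [-179.9, -2.0, 94.2]
wrist_force: [0.7, -0.2, -1.4]
opening: 0.0617
grasp_force: 33.1
```

Call:
arm_command:
  series:
    - [0.002,0,-0.03,0]
    - [0.004,0,-0.05,0]
    - [0.007,0,-0.057,0]
    - [0.007,0,-0.057,0]
    - [0.007,0,-0.057,0]

```text
time: 16.55
ee_pos: [0.464, 0.3215, 0.1837]
tcp_rot: [-179.8, -2.0, 94.2]
wrist_force: [-0.1, 0.6, -0.9]
opening: 0.062
grasp_force: 33.1
```

Call:
arm_command:
  series:
    - [-0.015,0.003,-0.001,0]
    - [-0.04,0.008,-0.001,0]
    - [-0.07,0.013,-0.002,0]
    - [-0.1,0.019,-0.003,0]
    - [-0.13,0.024,-0.004,0]

```text
time: 17.05
ee_pos: [0.4975, 0.1917, 0.1831]
tcp_rot: [-179.8, -2.0, 94.2]
wrist_force: [-0.0, 0.4, -0.5]
opening: 0.062
grasp_force: 33.1
```

Call:
arm_command:
  series:
    - [-0.03,0.006,-0.001,0]
    - [-0.06,0.011,-0.002,0]
    - [-0.09,0.017,-0.003,0]
    - [-0.12,0.022,-0.004,0]
    - [-0.15,0.028,-0.005,0]

```text
time: 17.55
ee_pos: [0.536, 0.044, 0.1829]
tcp_rot: [-179.8, -2.0, 94.2]
wrist_force: [1.1, 0.1, 0.1]
opening: 0.0617
grasp_force: 33.1
```

Call:
arm_command:
  series:
    - [-0.03,0.006,-0.001,0]
    - [-0.06,0.011,-0.002,0]
    - [-0.09,0.017,-0.003,0]
    - [-0.12,0.022,-0.004,0]
    - [-0.15,0.028,-0.005,0]

```text
time: 18.05
ee_pos: [0.5747, -0.1036, 0.1825]
tcp_rot: [-179.8, -2.1, 94.2]
wrist_force: [0.7, 0.4, -1.1]
opening: 0.0618
grasp_force: 33.1
```

Call:
arm_command:
  series:
    - [-0.03,0.006,-0.001,0]
    - [-0.06,0.011,-0.002,0]
    - [-0.09,0.017,-0.003,0]
    - [-0.12,0.022,-0.004,0]
    - [-0.15,0.028,-0.005,0]

```text
time: 18.55
ee_pos: [0.6135, -0.2511, 0.182]
tcp_rot: [-179.8, -2.1, 94.2]
wrist_force: [0.6, 0.1, -0.3]
opening: 0.062
grasp_force: 33.1
```

Call:
arm_command:
  series:
    - [-0.015,0.003,-0.001,0]
    - [-0.02,0.004,-0.001,0]
    - [-0.02,0.004,-0.001,0]
    - [-0.02,0.004,-0.001,0]
    - [-0.02,0.004,-0.001,0]

```text
time: 19.05
ee_pos: [0.6197, -0.268, 0.1837]
tcp_rot: [-179.9, -2.0, 94.2]
wrist_force: [0.8, 0.5, -1.6]
opening: 0.0614
grasp_force: 33.1
```

Run:
```python
from h import *
go((.62,-.2705,.185),(.62,-.2705,-.017))
```

```text
from [ 0.6197 -0.268   0.1837] [-179.9   -2.    94.2]
[-0.0025  0.0001 -0.0014]
[-7.200e-03  2.000e-04  2.019e-01]
```

Call:
arm_command:
  series:
    - [-0.003,0,0.02,0]
    - [-0.004,0,0.055,0]
    - [-0.005,0,0.09,0]
    - [-0.007,0,0.12,0]
    - [-0.008,0,0.15,0]

```text
time: 19.55
ee_pos: [0.6196, -0.2706, 0.0323]
tcp_rot: [-179.9, -2.0, 94.2]
wrist_force: [0.8, -0.5, -0.5]
opening: 0.0617
grasp_force: 33.1
```

Call:
arm_command:
  series:
    - [0,0,0.02,0]
    - [-0.001,0,0.035,0]
    - [-0.001,0,0.042,0]
    - [-0.001,0,0.046,0]
    - [-0.001,0,0.048,0]

```text
time: 20.05
ee_pos: [0.6202, -0.2709, -0.014]
tcp_rot: [-180.0, -2.0, 94.2]
wrist_force: [0.2, 0.8, -2.4]
opening: 0.0621
grasp_force: 33.1
```

Call:
arm_command:
  series:
    - [0,0,0.001,0]
    - [0,0,0.002,0]
    - [0,0,0.003,0]
    - [0,0,0.004,0]
    - [0,0,0.004,0]

```text
time: 20.55
ee_pos: [0.62, -0.2709, -0.0176]
tcp_rot: [-180.0, -2.0, 94.2]
wrist_force: [-2.3, -0.1, 4.8]
opening: 0.0617
grasp_force: 33.5
```

Call:
arm_command:
  series:
    - [0,0,0,0]
    - [0,0,0,0]
    - [0,0,0,0]
    - [0,0,0,0]
    - [0,0,-0.01,0]
  hand: 0.078

```text
time: 21.05
ee_pos: [0.6188, -0.2706, -0.01]
tcp_rot: [-179.8, -2.1, 94.2]
wrist_force: [-0.0, -0.9, 1.5]
opening: 0.0777
grasp_force: 0.0
```

Call:
arm_command:
  series:
    - [0.001,0,-0.025,0]
    - [0.002,0,-0.06,0]
    - [0.003,0,-0.095,0]
    - [0.004,0,-0.13,0]
    - [0.006,0,-0.165,0]

```text
time: 21.55
ee_pos: [0.6198, -0.2709, 0.1587]
tcp_rot: [-180.0, -2.0, 94.2]
wrist_force: [1.6, -1.1, -0.3]
opening: 0.0781
grasp_force: 0.0
```

Run:
```python
from h import *
c=cam("top"); s=cam("scene"); o=bot.get_obs(); print(o["ee_pos"])
for cc,n in((c,"top"),(s,"scene")):
  for t in("beaker","dish","filter_flask"):
    for f in bot.mark_of(n,t): print(n,t,round(f["confidence"],2),atz(cc,f["location"],0.0 if t[0]=="f" else .004).round(4)[:2])
save(c,"t5.png",(300,155,460,275),5)
```

```text
[ 0.62157553 -0.27159444  0.16322476]
top beaker 0.61 [ 0.6121 -0.0719]
top dish 0.89 [0.3467 0.3491]
top dish 0.86 [0.4167 0.4252]
top dish 0.82 [ 0.6253 -0.2811]
top dish 0.66 [ 0.618  -0.0843]
top filter_flask 0.89 [0.4877 0.2022]
scene beaker 0.67 [ 0.6311 -0.0866]
scene dish 0.83 [0.3433 0.347 ]
scene dish 0.62 [ 0.6164 -0.2676]
scene dish 0.55 [0.4186 0.423 ]
scene filter_flask 0.71 [0.4824 0.1969]
```

View pics/t5.png

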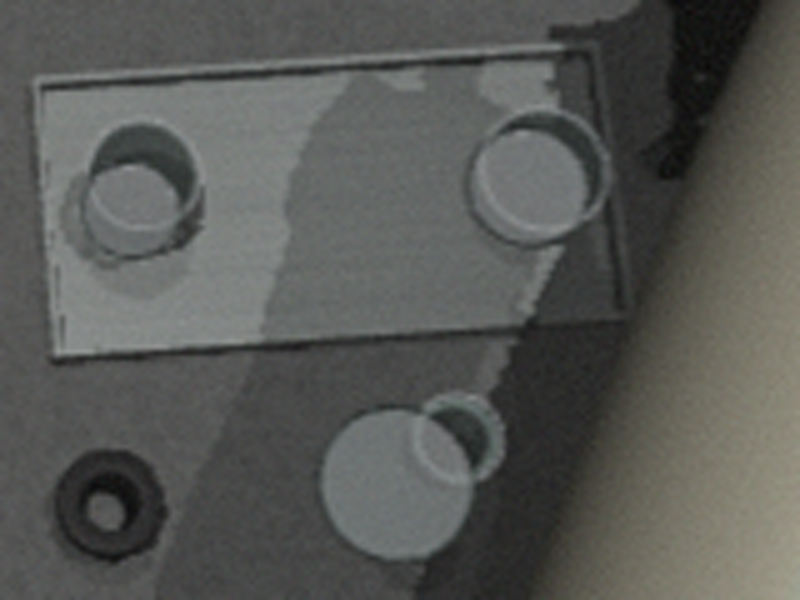

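The top crop shows the beaker standing at (147,180) and the dish at (540,175), both upright in the tray. Now I'll turn the gripper back to yaw 0 for the flask.

Call:
arm_command:
  series:
    - [0,0,0,0.08]
    - [0,0,0,0.2]
    - [0,0,0,0.32]
    - [0,0,0,0.44]
    - [0,0,0,0.56]
  hand: 0.0854

```text
time: 22.45
ee_pos: [0.6195, -0.2707, 0.1552]
tcp_rot: [-178.7, -1.7, 61.8]
wrist_force: [0.9, -0.4, -0.4]
opening: 0.0852
grasp_force: 0.0
```

Call:
arm_command:
  series:
    - [0,0,0,0.12]
    - [0,0,0,0.24]
    - [0,0,0,0.36]
    - [0,0,0,0.48]
    - [0,0,0,0.6]

```text
time: 22.95
ee_pos: [0.6195, -0.2707, 0.1552]
tcp_rot: [-178.0, -0.7, 27.4]
wrist_force: [0.4, 0.3, -0.1]
opening: 0.0853
grasp_force: 0.0
```

Call:
arm_command:
  series:
    - [0,0,-0.01,0.12]
    - [0,0,-0.02,0.24]
    - [0,0,-0.03,0.36]
    - [0,0,-0.04,0.46]
    - [0,0,-0.045,0.48]

```text
time: 23.45
ee_pos: [0.62, -0.2725, 0.2013]
tcp_rot: [-178.0, 0.2, 0.1]
wrist_force: [0.3, 0.5, 0.5]
opening: 0.0853
grasp_force: 0.0
```

Run:
```python
from h import *
c=cam("top"); f2=lambda u,v:(300+(u+.5)/5-.5,155+(v+.5)/5-.5)
print(atz(c,f2(147,178),.074),atz(c,f2(137,210),.004),atz(c,f2(540,174),.039))
go((.484,.198,.21),(.484,.198,.095))
```

```text
[ 0.61742234 -0.08031722  0.074     ] [ 0.62039009 -0.0822878   0.004     ] [ 0.61872292 -0.27102202  0.039     ]
from [ 0.6202 -0.2725  0.2019] [-178.     0.2    0.2]
[-0.1346 -0.471   0.009 ]
[0.0004 0.004  0.1149]
```

Call:
arm_command:
  series:
    - [-0.004,-0.015,0,0]
    - [-0.01,-0.04,0.001,0]
    - [-0.018,-0.07,0.001,0]
    - [-0.028,-0.1,0.002,0]
    - [-0.037,-0.13,0.002,0]

```text
time: 24.0
ee_pos: [0.5818, -0.1415, 0.203]
tcp_rot: [-178.0, 0.3, 0.4]
wrist_force: [0.9, -0.2, -0.1]
opening: 0.0854
grasp_force: 0.0
```

Call:
arm_command:
  series:
    - [-0.009,-0.03,0,0]
    - [-0.017,-0.06,0.001,0]
    - [-0.026,-0.09,0.001,0]
    - [-0.034,-0.12,0.002,0]
    - [-0.043,-0.15,0.003,0]

```text
time: 24.5
ee_pos: [0.5383, 0.0083, 0.2057]
tcp_rot: [-178.0, 0.3, 0.4]
wrist_force: [-0.8, -0.1, 0.4]
opening: 0.0855
grasp_force: 0.0
```

Call:
arm_command:
  series:
    - [-0.009,-0.03,0,0]
    - [-0.017,-0.06,0.001,0]
    - [-0.026,-0.09,0.001,0]
    - [-0.034,-0.12,0.002,0]
    - [-0.043,-0.15,0.003,0]

```text
time: 25.0
ee_pos: [0.5066, 0.0595, 0.209]
tcp_rot: [-175.9, 0.3, 4.2]
wrist_force: [0.5, -0.1, 0.4]
opening: 0.0856
grasp_force: 0.0
```

Call:
arm_command:
  series:
    - [-0.006,-0.022,0,0]
    - [-0.01,-0.036,0,0]
    - [-0.011,-0.041,0,0]
    - [-0.011,-0.041,0,0]
    - [-0.011,-0.041,0,0]

```text
time: 25.5
ee_pos: [0.4949, 0.0788, 0.2121]
tcp_rot: [-175.0, 0.3, 5.9]
wrist_force: [0.7, -0.0, 0.6]
opening: 0.0857
grasp_force: 0.0
```

Run:
```python
from h import *
w=cam("wrist")
for t in("filter_flask",):
  for f in bot.mark_of("wrist",t): print(f["confidence"],atz(w,f["location"],0))
go((.484,.198,.085))
save(w,"w6.png",None,1)
```

```text
0.62 [0.48670195 0.2052488  0.        ]
from [0.4949 0.0787 0.212 ] [-175.     0.3    5.9]
[ 0.0021 -0.1082  0.137 ]
```

View pics/w6.png

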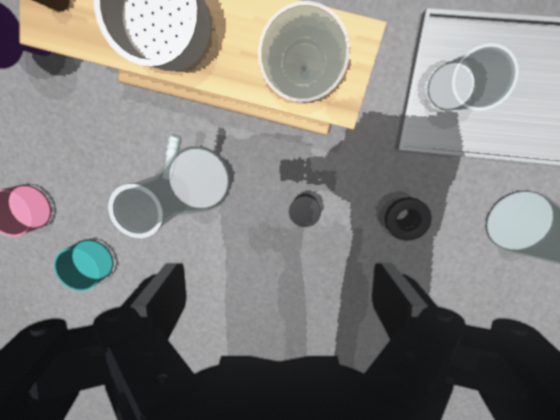

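Run:
```python
from h import *
o=bot.get_obs(); print(o["q"].round(2),o["qd"].round(2),o["joint_efforts"].round(1))
```

```text
[  5.86  -1.21   5.09  96.6    5.02 179.94] [ 0.04 -0.02 -0.05  0.05  0.07  0.03] [  0.1 -45.1  46.3   0.1   0.3  -0. ]
```

q6 is pinned at its +180° limit, since q6 = q1 + 180 − yaw. That explains both lags and the small baked-in tilt about world x. I'll work at yaw ≥ 90°, where that tilt lies in the pad plane and does no harm.

Call:
arm_command:
  series:
    - [0,0,0,-0.08]
    - [0,0,0,-0.21]
    - [0,0,0,-0.35]
    - [0,0,0,-0.49]
    - [0,0,0,-0.63]

```text
time: 26.1
ee_pos: [0.4949, 0.0787, 0.212]
tcp_rot: [-175.8, -2.7, 42.2]
wrist_force: [-1.2, 0.3, -0.2]
opening: 0.0853
grasp_force: 0.0
```

Call:
arm_command:
  series:
    - [0,0,0,-0.14]
    - [0,0,0,-0.28]
    - [0,0,0,-0.42]
    - [0,0,0,-0.56]
    - [0,0,0,-0.7]

```text
time: 26.6
ee_pos: [0.4949, 0.0787, 0.212]
tcp_rot: [-178.5, -4.8, 82.4]
wrist_force: [-0.4, 0.8, -0.1]
opening: 0.0855
grasp_force: 0.0
```

Call:
arm_command:
  series:
    - [0,0,0,-0.14]
    - [0,0,0,-0.28]
    - [0,0,0,-0.42]
    - [0,0,0,-0.56]
    - [0,0,0,-0.65]

```text
time: 27.1
ee_pos: [0.4949, 0.0787, 0.212]
tcp_rot: [178.3, -4.7, 119.7]
wrist_force: [0.4, -0.3, 0.1]
opening: 0.0856
grasp_force: 0.0
```

Run:
```python
from h import *
go((.484,.198,.212),(.484,.198,.12),(.484,.198,.085))
```

```text
from [0.4949 0.0787 0.212 ] [178.3  -4.7 119.7]
[0.1086 0.0494 0.0105]
[-0.0076 -0.0028  0.0916]
[-0.0029 -0.0011  0.0349]
```

Call:
arm_command:
  series:
    - [0.015,0.007,0.001,0]
    - [0.04,0.018,0.003,0]
    - [0.068,0.031,0.006,0]
    - [0.096,0.044,0.009,0]
    - [0.113,0.052,0.0105,0]

```text
time: 27.6
ee_pos: [0.4844, 0.2049, 0.2123]
tcp_rot: [178.3, -4.7, 119.5]
wrist_force: [-0.1, -0.2, -0.4]
opening: 0.0852
grasp_force: 0.0
```

Call:
arm_command:
  series:
    - [0,0,0,0]
    - [-0.002,-0.001,0.02,0]
    - [-0.004,-0.001,0.045,0]
    - [-0.006,-0.002,0.07,0]
    - [-0.008,-0.003,0.092,0]

```text
time: 28.1
ee_pos: [0.4846, 0.2019, 0.1188]
tcp_rot: [178.3, -4.7, 119.4]
wrist_force: [-0.2, -0.1, 0.7]
opening: 0.0852
grasp_force: 0.0
```

Run:
```python
from h import *
go((.484,.203,.085))
w=cam("wrist"); save(w,"w7.png",None,1)
for f in bot.mark_of("wrist","filter_flask"): print(f["confidence"],atz(w,f["location"],0))
```

```text
from [0.4846 0.2019 0.1188] [178.3  -4.7 119.4]
[-0.0015 -0.001   0.0338]
0.73 [0.48438519 0.20218258 0.        ]
```

View pics/w7.png

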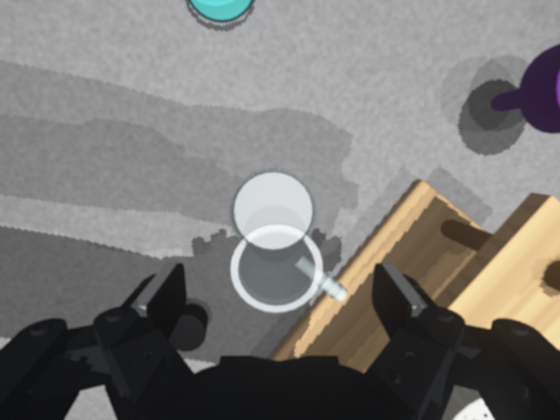

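Run:
```python
from h import *
w=cam("wrist"); K=np.array(w["camera_matrix"]); T=np.array(w["T_tool_cam"]); print(K[0,0],T.round(4).tolist())
a,b=[cv2.undistortPoints(np.array([[p]],float),K,np.array(w["dist_coeffs"]))[0,0] for p in((185,265),(376,265))]
d=.0854/(b[0]-a[0]); 
for q in(a,b): print("tip in tool",(T@[q[0]*d,-q[1]*d,-d,1]).round(4))
print("rim",atz(w,(277,268),.155)); Ti=np.linalg.inv(w["T"])
o=bot.get_obs(); M=Rt(o["tcp_rot"]); print("rim in tool",(M.T@(atz(w,(277,268),.155)-o["ee_pos"])).round(4))
```

```text
313.93171025709177 [[0.0004, 0.9622, 0.2723, 0.069], [1.0, -0.0002, -0.0007, 0.0002], [-0.0006, 0.2723, -0.9622, -0.1747], [0.0, 0.0, 0.0, 1.0]]
tip in tool [ 0.0083 -0.0416 -0.0459  1.    ]
tip in tool [ 0.0083  0.0438 -0.0459  1.    ]
rim [0.48211254 0.20053551 0.155     ]
rim in tool [ 0.0028 -0.0013 -0.0357]
```

The wrist picture shows the flask rim at (277,268), centred between the finger ends at (185,265) and (376,265). The nozzle at (320,280) is clear of both fingers. I'll descend and grip.

Call:
arm_command:
  series:
    - [0,-0.001,0.01,0]
    - [0,-0.001,0.02,0]
    - [0.001,-0.001,0.03,0]
    - [0.001,-0.001,0.036,0]
    - [0.001,-0.001,0.036,0]

```text
time: 28.75
ee_pos: [0.4822, 0.2063, 0.0833]
tcp_rot: [178.4, -4.7, 119.4]
wrist_force: [-0.1, -0.1, 0.5]
opening: 0.0852
grasp_force: 0.0
```

Call:
arm_command:
  series:
    - [0,0,0,0]
    - [0,0,0,0]
    - [0,0,0,0]
    - [0,0,0,0]
    - [0,0,0,0]
  hand: 0.03
  grip_force: 45

```text
time: 29.25
ee_pos: [0.4829, 0.2064, 0.0848]
tcp_rot: [178.2, -4.7, 119.4]
wrist_force: [-0.3, -0.1, 3.5]
opening: 0.0422
grasp_force: 45.5
```

Call:
arm_command:
  series:
    - [0,0,0,0]
    - [0,0,-0.002,0]
    - [0,0,-0.005,0]
    - [0,0,-0.008,0]
    - [0,0,-0.012,0]

```text
time: 29.75
ee_pos: [0.4828, 0.2053, 0.0963]
tcp_rot: [178.3, -4.7, 119.4]
wrist_force: [1.0, 0.2, -3.1]
opening: 0.0419
grasp_force: 45.4
```

Call:
arm_command:
  series:
    - [0,0,-0.02,0]
    - [0,0,-0.045,0]
    - [0,0,-0.075,0]
    - [0,0,-0.105,0]
    - [0,0,-0.135,0]

```text
time: 30.25
ee_pos: [0.4847, 0.1935, 0.2322]
tcp_rot: [178.3, -4.7, 119.4]
wrist_force: [0.1, -0.2, -2.7]
opening: 0.0422
grasp_force: 46.5
```

Call:
arm_command:
  series:
    - [0,0,-0.02,0]
    - [0,0,-0.04,0]
    - [0,0,-0.045,0]
    - [0,0,-0.045,0]
    - [0,0,-0.045,0]

```text
time: 30.75
ee_pos: [0.4854, 0.1897, 0.2745]
tcp_rot: [178.3, -4.7, 119.4]
wrist_force: [0.5, 0.4, -2.2]
opening: 0.0419
grasp_force: 46.5
```

Run:
```python
from h import *
go((.619,-.1685,.27),(.619,-.1685,.12),(.619,-.1685,.089))
```

```text
from [0.4854 0.1897 0.2745] [178.3  -4.7 119.4]
[-0.3767 -0.0588 -0.0285]
[-0.0124 -0.0043  0.1494]
[-0.0026 -0.0009  0.0309]
```

Call:
arm_command:
  series:
    - [-0.012,-0.002,-0.001,0]
    - [-0.035,-0.005,-0.003,0]
    - [-0.062,-0.01,-0.005,0]
    - [-0.09,-0.014,-0.007,0]
    - [-0.118,-0.018,-0.009,0]

```text
time: 31.25
ee_pos: [0.5278, 0.076, 0.2734]
tcp_rot: [178.3, -4.7, 119.4]
wrist_force: [1.3, -0.3, -1.8]
opening: 0.0417
grasp_force: 46.4
```

Call:
arm_command:
  series:
    - [-0.028,-0.004,-0.002,0]
    - [-0.056,-0.009,-0.004,0]
    - [-0.084,-0.013,-0.006,0]
    - [-0.112,-0.017,-0.008,0]
    - [-0.14,-0.022,-0.01,0]

```text
time: 31.75
ee_pos: [0.5773, -0.0573, 0.271]
tcp_rot: [178.3, -4.8, 119.4]
wrist_force: [0.3, -0.1, -2.1]
opening: 0.0417
grasp_force: 46.4
```

Call:
arm_command:
  series:
    - [-0.028,-0.004,-0.002,0]
    - [-0.056,-0.009,-0.004,0]
    - [-0.084,-0.013,-0.006,0]
    - [-0.108,-0.017,-0.008,0]
    - [-0.119,-0.019,-0.009,0]

```text
time: 32.25
ee_pos: [0.6191, -0.1713, 0.2689]
tcp_rot: [178.4, -4.8, 119.3]
wrist_force: [1.1, -0.2, -1.3]
opening: 0.0423
grasp_force: 46.3
```

Call:
arm_command:
  series:
    - [0,0,0,0]
    - [0,0,0,0]
    - [-0.001,0,0.015,0]
    - [-0.003,-0.001,0.035,0]
    - [-0.005,-0.002,0.06,0]

```text
time: 32.75
ee_pos: [0.619, -0.1676, 0.211]
tcp_rot: [178.2, -4.6, 119.5]
wrist_force: [-0.2, -1.1, -2.3]
opening: 0.0422
grasp_force: 46.3
```

Run:
```python
from h import *
go((.619,-.1685,.12),(.619,-.1685,.089))
```

```text
from [ 0.619  -0.1676  0.211 ] [178.2  -4.6 119.5]
[-0.0082 -0.0034  0.0906]
[-0.0025 -0.001   0.0309]
```

Call:
arm_command:
  series:
    - [-0.001,0,0.015,0]
    - [-0.003,-0.001,0.04,0]
    - [-0.006,-0.002,0.065,0]
    - [-0.008,-0.003,0.085,0]
    - [-0.009,-0.003,0.1,0]

```text
time: 33.25
ee_pos: [0.6185, -0.1679, 0.1089]
tcp_rot: [178.3, -4.8, 119.5]
wrist_force: [0.8, 0.0, -1.7]
opening: 0.0419
grasp_force: 46.3
```

Call:
arm_command:
  series:
    - [0,0,0.006,0]
    - [-0.001,0,0.01,0]
    - [-0.001,0,0.013,0]
    - [-0.001,0,0.016,0]
    - [-0.001,-0.001,0.018,0]

```text
time: 33.75
ee_pos: [0.619, -0.1692, 0.0922]
tcp_rot: [178.2, -4.7, 119.4]
wrist_force: [-0.0, -0.1, -2.1]
opening: 0.0419
grasp_force: 46.3
```

Call:
arm_command:
  series:
    - [0,0,0.0015,0]
    - [0,0,0.003,0]
    - [0,0,0.004,0]
    - [0,0,0.005,0]
    - [0,0,0.005,0]

```text
time: 34.25
ee_pos: [0.6189, -0.1692, 0.0889]
tcp_rot: [178.2, -4.6, 119.4]
wrist_force: [-2.9, -0.2, 9.3]
opening: 0.0422
grasp_force: 48.6
```

Call:
arm_command:
  series:
    - [0,0,-0.001,0]
    - [0,0,-0.001,0]
    - [0,0,-0.001,0]
    - [0,0,-0.001,0]
    - [0,0,-0.001,0]
  hand: 0.0854

```text
time: 34.75
ee_pos: [0.6186, -0.1689, 0.0877]
tcp_rot: [178.3, -4.7, 119.4]
wrist_force: [-0.2, 0.2, -0.2]
opening: 0.0853
grasp_force: 0.0
```

Call:
arm_command:
  series:
    - [0,0,-0.015,0]
    - [0,0,-0.04,0]
    - [0,0,-0.07,0]
    - [0,0,-0.1,0]
    - [0,0,-0.13,0]

```text
time: 35.25
ee_pos: [0.6203, -0.1802, 0.2186]
tcp_rot: [178.3, -4.7, 119.4]
wrist_force: [0.6, -0.2, 0.2]
opening: 0.0854
grasp_force: 0.0
```

Run:
```python
from h import *
c=cam("scene"); t=cam("top"); w=cam("wrist")
for n,k,C in(("scene",1,c),("top",1,t),("wrist",1,w)):
  for f in bot.mark_of(n,"filter_flask"): print(n,f["confidence"],f["location"],atz(C,f["location"],.004).round(4))
a=cv2.resize(t["color"][155:275,300:460],(400,300),interpolation=3); b=cv2.resize(w["color"],(400,300))
cv2.imwrite("pics/m8.png",np.hstack([a,b]))
go((.473,-.0556,.2))
```

```text
scene 0.92 [228.4, 296.0] [ 0.6285 -0.1874  0.004 ]
top 0.59 [363.4, 190.9] [ 0.6299 -0.1723  0.004 ]
wrist 0.78 [273.3, 188.6] [ 0.6191 -0.1743  0.004 ]
from [ 0.6202 -0.1801  0.2161] [178.3  -4.8 119.4]
[ 0.1788 -0.0679  0.0292]
```

View pics/m8.png

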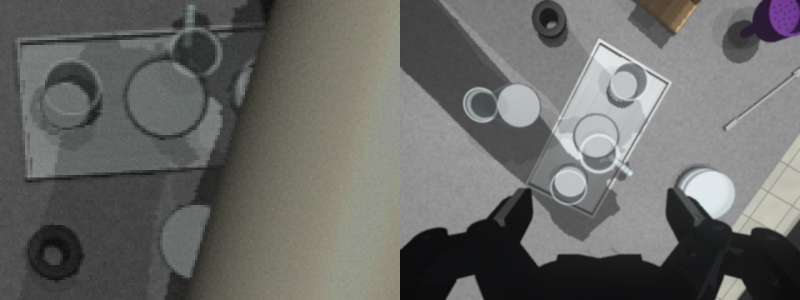

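The left panel shows the flask upright in the tray, foot at (166,98), between the beaker at (70,95) and the dish. The right panel agrees: foot (597,141), rim (599,153). Next is the adapter.

Run:
```python
from h import *
t=cam("top"); w=cam("wrist")
g=lambda u,v:(300+(u+.5)/2.5-.5,155+(v+.5)/2.5-.5)
print("foot",atz(t,g(166,98),.004),"rim",atz(t,g(196,52),.159))
print("w foot",atz(w,(276,197),.004),"rim",atz(w,(278.6,214),.159))
for f in bot.find_in("wrist","adapter"): print(f["confidence"],f["location"],atz(w,f["location"],.03))
go((.473,-.051,.2))
```

```text
foot [ 0.62201516 -0.1782095   0.004     ] rim [ 0.62128943 -0.17758417  0.159     ]
w foot [ 0.62366449 -0.17999776  0.004     ] rim [ 0.61823768 -0.17284991  0.159     ]
0.59 [208.4, 26.3] [ 0.4702272  -0.05302554  0.03      ]
from [ 0.6201 -0.18    0.2162] [178.3  -4.8 119.4]
[ 0.1827 -0.0656  0.0298]
```

Call:
arm_command:
  series:
    - [0.012,-0.005,0.002,0.06]
    - [0.035,-0.013,0.006,0.18]
    - [0.06,-0.023,0.01,0.3]
    - [0.085,-0.032,0.014,0.42]
    - [0.11,-0.042,0.018,0.5]

```text
time: 36.2
ee_pos: [0.5286, -0.1029, 0.2064]
tcp_rot: [-179.2, -5.0, 90.4]
wrist_force: [0.1, 0.2, 0.4]
opening: 0.0854
grasp_force: 0.0
```

Run:
```python
from h import *
w=cam("wrist")
for f in bot.find_in("wrist","adapter"): print(f["confidence"],f["location"],atz(w,f["location"],.03))
go((.473,-.051,.15),(.473,-.051,.05),(.473,-.051,-.022))
```

```text
0.58 [225.8, 159.6] [ 0.46659428 -0.05720055  0.03      ]
from [ 0.5276 -0.1021  0.2074] [-179.2   -5.    90.6]
[ 0.0465 -0.0532  0.0625]
[-0.0087  0.0014  0.0996]
[-0.0063  0.001   0.0717]
```

Call:
arm_command:
  series:
    - [0.01,-0.012,0.01,0]
    - [0.025,-0.03,0.03,0]
    - [0.04,-0.048,0.05,0]
    - [0.0465,-0.0545,0.0625,0]
    - [0.0465,-0.0545,0.0625,0]

```text
time: 36.8
ee_pos: [0.4728, -0.0522, 0.1483]
tcp_rot: [-179.1, -5.0, 90.8]
wrist_force: [0.4, 0.0, 0.2]
opening: 0.0856
grasp_force: 0.0
```

Call:
arm_command:
  series:
    - [0,0,0,0]
    - [-0.002,0,0.02,0]
    - [-0.004,0.001,0.045,0]
    - [-0.006,0.001,0.07,0]
    - [-0.008,0.001,0.09,0]

```text
time: 37.3
ee_pos: [0.4745, -0.0536, 0.0588]
tcp_rot: [-179.3, -5.0, 90.7]
wrist_force: [-0.7, 0.0, 0.1]
opening: 0.0849
grasp_force: 0.0
```

Run:
```python
from h import *
w=cam("wrist"); o=bot.get_obs(); M=Rt(o["tcp_rot"])
for f in bot.find_in("wrist","adapter"): p=atz(w,f["location"],.03); print(f["confidence"],f["location"],p,"tool",(M.T@(p-o["ee_pos"])).round(4))
i=cv2.cvtColor(w["color"],cv2.COLOR_BGR2GRAY)
for p,n in(((.473,-.0556,.04),'a'),((.468,-.0556,.04),'b')): print(n,proj(w,p))
# dark blob of flange
m=(i<45).astype(np.uint8); nb,l,st,ce=cv2.connectedComponentsWithStats(m)
for s,cn in zip(st[1:],ce[1:]):
    if s[4]>300: print(s,cn.round(1))
go((.471,-.051,-.022))
```

```text
0.87 [273.9, 240.0] [ 0.47118753 -0.05889559  0.03      ] tool [-0.0077 -0.0015  0.0252]
a [276.30341525 239.35088709]
b [268.67589811 239.22740699]
[ 246  224   67   47 1685] [279.6 251.3]
[    0   264   560   156 45838] [275.2 369. ]
from [ 0.4731 -0.0533  0.0575] [-179.1   -5.    90.7]
[-0.0046 -0.0008  0.0794]
```

Call:
arm_command:
  series:
    - [-0.002,0,0.02,0]
    - [-0.004,-0.001,0.04,0]
    - [-0.006,-0.001,0.06,0]
    - [-0.006,-0.001,0.072,0]
    - [-0.006,-0.001,0.0785,0]

```text
time: 37.9
ee_pos: [0.4721, -0.0523, -0.0192]
tcp_rot: [-179.3, -5.0, 90.7]
wrist_force: [-0.3, 0.1, -0.2]
opening: 0.0852
grasp_force: 0.0
```

Call:
arm_command:
  series:
    - [0,0,0,0]
    - [0,0,0,0]
    - [0,0,0,0]
    - [0,0,0,0]
    - [0,0,0,0]
  hand: 0.035
  grip_force: 30

```text
time: 38.4
ee_pos: [0.4724, -0.0521, -0.0183]
tcp_rot: [-179.4, -5.0, 90.7]
wrist_force: [0.1, -0.1, 6.3]
opening: 0.0481
grasp_force: 30.6
```

Run:
```python
from h import *
w=cam("wrist"); o=bot.get_obs(); M=Rt(o["tcp_rot"]); print(o["ee_pos"],o["opening"])
for f in bot.find_in("wrist","adapter"): p=atz(w,f["location"],.03); print(f["confidence"],f["location"],p,"tool",(M.T@(p-o["ee_pos"])).round(4))
save(w,"w9.png",(180,150,380,300),4)
```

```text
[ 0.47237105 -0.05212463 -0.01825772] 0.04843189573356322
0.78 [278.9, 288.3] [ 0.47328056 -0.0579797   0.03      ] tool [-0.0017  0.0003 -0.0486]
0.52 [478.9, 271.8] [ 0.5609384  -0.04857718  0.03      ] tool [ 0.0067  0.0881 -0.0489]
```

View pics/w9.png

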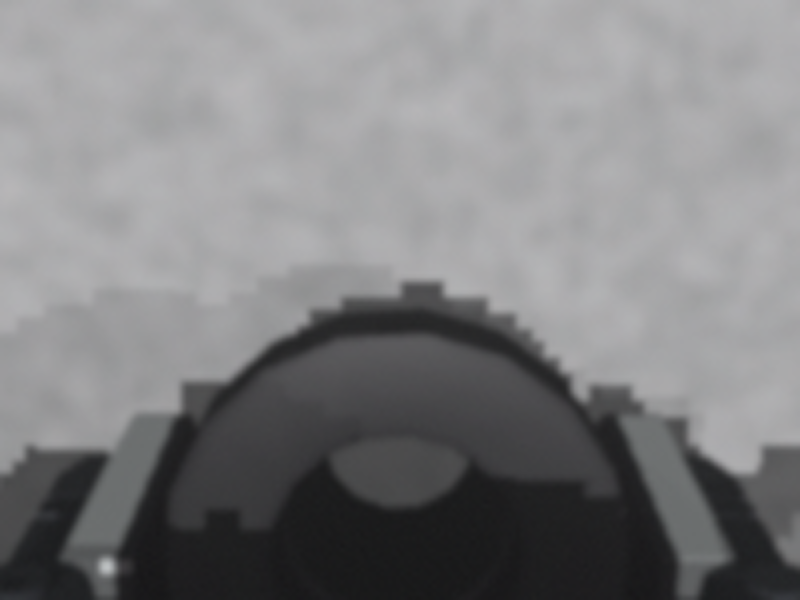

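The crop shows the flange held squarely between the pads, with the hole at about (398,520). I'll lift it and carry it towards the flask.

Call:
arm_command:
  series:
    - [0,0,-0.02,0]
    - [0.003,0,-0.055,0]
    - [0.007,0,-0.095,0]
    - [0.01,0,-0.135,0]
    - [0.014,0,-0.17,0]

```text
time: 39.0
ee_pos: [0.4738, -0.0529, 0.1534]
tcp_rot: [-179.3, -5.0, 90.7]
wrist_force: [0.7, 0.2, -1.4]
opening: 0.0486
grasp_force: 31.3
```

Call:
arm_command:
  series:
    - [0,0,-0.025,0]
    - [0.005,0,-0.05,0]
    - [0.005,0,-0.052,0]
    - [0.005,0,-0.052,0]
    - [0.005,0,-0.052,0]

```text
time: 39.5
ee_pos: [0.4741, -0.0523, 0.2023]
tcp_rot: [-179.2, -5.0, 90.7]
wrist_force: [-0.5, 0.3, -0.7]
opening: 0.0482
grasp_force: 31.3
```

Run:
```python
from h import *
go((.62,-.13,.205),(.62,-.23,.205))
```

```text
from [ 0.4741 -0.0523  0.2023] [-179.2   -5.    90.7]
[-0.0788  0.1448 -0.0117]
[-0.0996 -0.0013 -0.0087]
```

Call:
arm_command:
  series:
    - [-0.008,0.014,-0.001,0]
    - [-0.023,0.042,-0.003,0]
    - [-0.039,0.072,-0.006,0]
    - [-0.055,0.101,-0.008,0]
    - [-0.071,0.13,-0.01,0]

```text
time: 40.0
ee_pos: [0.6061, -0.1229, 0.204]
tcp_rot: [-179.1, -5.0, 90.7]
wrist_force: [0.2, 0.7, 0.8]
opening: 0.0485
grasp_force: 31.3
```

Call:
arm_command:
  series:
    - [-0.025,0.01,-0.003,0]
    - [-0.055,0.013,-0.006,0]
    - [-0.085,0.013,-0.009,0]
    - [-0.103,0.013,-0.01,0]
    - [-0.107,0.013,-0.01,0]

```text
time: 40.5
ee_pos: [0.6194, -0.2312, 0.2045]
tcp_rot: [-179.1, -5.0, 90.5]
wrist_force: [0.7, -0.7, 0.2]
opening: 0.0482
grasp_force: 31.3
```

```bash
cat >> h.py <<'E'
def look(name,z0=.004,cams=("wrist","top","scene")):
    for n in cams:
        C=cam(n)
        for f in bot.mark_of(n,name): print(n,round(f["confidence"],2),f["location"],atz(C,f["location"],z0).round(4)[:2])
        C_=C
    return C_
def circ(C,px,r,z,rmm):
    """refine circle centre near px (radius ~r px) at height z"""
    g=cv2.GaussianBlur(cv2.cvtColor(C["color"],cv2.COLOR_BGR2GRAY),(3,3),0)
    h=cv2.HoughCircles(g,cv2.HOUGH_GRADIENT,1,5,param1=80,param2=12,minRadius=int(r*.8),maxRadius=int(r*1.25))
    if h is None: return print("none")
    for x,y,rr in h[0]:
        if np.hypot(x-px[0],y-px[1])<25: print("circ",x,y,rr,atz(C,(x,y),z).round(4)[:2])
E
python3 - <<'E'
from h import *
look("filter_flask")
w=cam("wrist"); p=proj(w,(.6205,-.1765,.159)); q=proj(w,(.643,-.1765,.159)); print(p,q); circ(w,p,np.hypot(*(q-p)),.159,22.5)
t=cam("top"); p=proj(t,(.6205,-.1765,.159)); q=proj(t,(.643,-.1765,.159)); print(p,q); circ(t,p,np.hypot(*(q-p)),.159,22.5)
save(w,"w10.png")
E
```

```text
wrist 0.73 [283.5, 148.7] [ 0.6217 -0.1725]
top 0.56 [365.9, 193.3] [ 0.6236 -0.1779]
scene 0.83 [228.8, 289.8] [ 0.6154 -0.1767]
[281.03008833 155.45155401] [312.63171706 155.91735176]
circ 282.5 153.5 32.2 [ 0.6215 -0.1751]
circ 285.5 158.5 31.8 [ 0.6237 -0.1786]
circ 286.5 150.5 30.7 [ 0.6243 -0.173 ]
circ 277.5 160.5 34.0 [ 0.618  -0.1801]
circ 276.5 150.5 29.6 [ 0.6172 -0.1731]
circ 277.5 145.5 27.4 [ 0.6179 -0.1696]
circ 291.5 148.5 36.2 [ 0.6278 -0.1715]
circ 287.5 144.5 26.2 [ 0.625  -0.1688]
[377.63022689 175.88066053] [376.60870061 165.82306083]
circ 376.5 176.5 9.1 [ 0.6193 -0.174 ]
circ 363.5 191.5 11.4 [ 0.5878 -0.1432]
```

Run:
```python
from h import *
w=cam("wrist"); save(w,"w11.png",(180,110,380,310),3); go()
```

```text
from [ 0.62   -0.2287  0.2064] [-179.3   -5.    90.7]
```

View pics/w11.png

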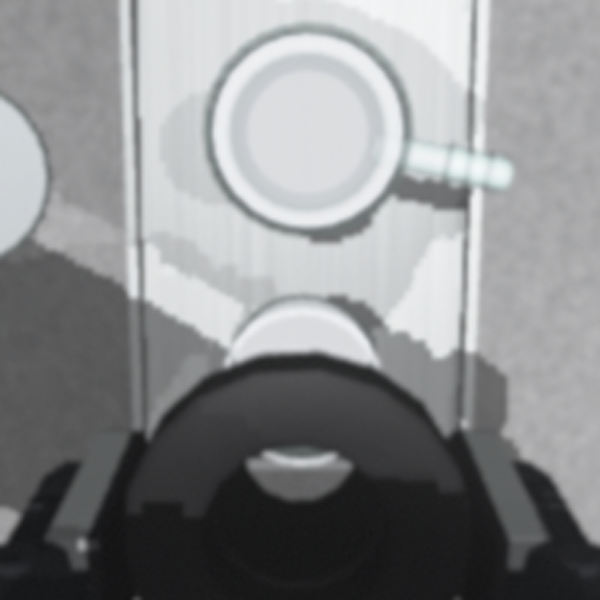

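The crop shows the flask rim ring centred at (309,129) and the held flange centred at about (297,536). From these I'll work out the shift needed to align them.

Run:
```python
from h import *
w=cam("wrist"); o=bot.get_obs(); px=lambda u,v:(180+(u+.5)/3-.5,110+(v+.5)/3-.5)
f=atz(w,px(309.5,129),.159); f0=atz(w,px(309.5,129),.004); a=atz(w,px(297,536),o["ee_pos"][2]+.0583)
print("rim",f,"foot",f0,"adapter",a, "a-tcp",a-o["ee_pos"])
L,Rr=[atz(w,px(u,520),o["ee_pos"][2]+.0583) for u in(125,470)]; print("flange d",np.linalg.norm(L-Rr))
d=f-a; p=o["ee_pos"]+[d[0],d[1],0]; go((p[0],p[1],p[2]),(p[0],p[1],.143),(p[0],p[1],.113))
```

```text
rim [ 0.62179329 -0.17489172  0.159     ] foot [ 0.62191898 -0.17482394  0.004     ] adapter [ 0.62091238 -0.23009701  0.26466283] a-tcp [ 0.00096848 -0.00118475  0.0583    ]
flange d 0.04742289680262484
from [ 0.6199 -0.2289  0.2064] [-179.3   -5.    90.7]
[0.055  0.0016 0.0048]
[-0.0055  0.0008  0.0631]
[-0.0026  0.0004  0.0299]
```

Call:
arm_command:
  series:
    - [0.01,0,0.001,0]
    - [0.027,0.001,0.002,0]
    - [0.044,0.001,0.004,0]
    - [0.0577,0.001,0.005,0]
    - [0.0577,0.001,0.005,0]

```text
time: 41.5
ee_pos: [0.6202, -0.1691, 0.2067]
tcp_rot: [-179.3, -5.0, 90.8]
wrist_force: [-0.3, -0.3, -0.2]
opening: 0.0487
grasp_force: 31.3
```

Call:
arm_command:
  series:
    - [0,0,0,0]
    - [-0.001,0,0.015,0]
    - [-0.003,0,0.032,0]
    - [-0.004,0.001,0.048,0]
    - [-0.005,0.001,0.06,0]

```text
time: 42.0
ee_pos: [0.62, -0.1719, 0.1446]
tcp_rot: [-179.2, -5.0, 90.6]
wrist_force: [-0.6, 0.4, -0.2]
opening: 0.048
grasp_force: 31.3
```

Run:
```python
from h import *
go((.621,-.171,.135),(.621,-.171,.113))
```

```text
from [ 0.62   -0.1719  0.1446] [-179.2   -5.    90.6]
[0.0001 0.0011 0.0096]
[-0.0019  0.0003  0.0219]
```

Call:
arm_command:
  series:
    - [0,0.001,0.003,0]
    - [0,0.001,0.005,0]
    - [0,0.001,0.007,0]
    - [0,0.001,0.009,0]
    - [0,0.001,0.011,0]

```text
time: 42.5
ee_pos: [0.6214, -0.1705, 0.1353]
tcp_rot: [-179.3, -5.0, 90.7]
wrist_force: [0.2, -0.3, -1.7]
opening: 0.0483
grasp_force: 31.3
```

Call:
arm_command:
  series:
    - [0,0,0.002,0]
    - [0,0,0.004,0]
    - [-0.001,0,0.006,0]
    - [-0.001,0,0.008,0]
    - [-0.001,0,0.009,0]

```text
time: 43.0
ee_pos: [0.6209, -0.1706, 0.1255]
tcp_rot: [-179.2, -5.0, 90.7]
wrist_force: [0.3, -0.2, -0.2]
opening: 0.0484
grasp_force: 31.3
```

Call:
arm_command:
  series:
    - [0,0,0.002,0]
    - [0,0,0.004,0]
    - [0,0,0.006,0]
    - [-0.001,0,0.008,0]
    - [-0.001,0,0.01,0]

```text
time: 43.5
ee_pos: [0.6209, -0.1709, 0.1156]
tcp_rot: [-179.2, -5.0, 90.7]
wrist_force: [0.0, -1.3, -0.5]
opening: 0.0482
grasp_force: 31.3
```

Call:
arm_command:
  series:
    - [0,0,0.001,0]
    - [0,0,0.002,0]
    - [0,0,0.003,0]
    - [0,0,0.003,0]
    - [0,0,0.003,0]

```text
time: 44.0
ee_pos: [0.621, -0.1706, 0.1133]
tcp_rot: [-179.3, -5.0, 90.7]
wrist_force: [-0.9, -1.9, 4.0]
opening: 0.0483
grasp_force: 31.7
```

Call:
arm_command:
  series:
    - [0,0,0.001,0]
    - [0,0,0.0015,0]
    - [0,0,0.0015,0]
    - [0,0,0.0015,0]
    - [0,0,0.0015,0]

```text
time: 44.5
ee_pos: [0.6212, -0.1708, 0.1133]
tcp_rot: [-179.4, -4.9, 90.7]
wrist_force: [-3.0, -2.0, 12.1]
opening: 0.0482
grasp_force: 32.3
```

Call:
arm_command:
  series:
    - [0,0,0,0]
    - [0,0,0,0]
    - [0,0,0,0]
    - [0,0,0,0]
    - [0,0,0,0]
  hand: 0.0854

```text
time: 45.0
ee_pos: [0.6208, -0.1703, 0.111]
tcp_rot: [-179.2, -5.0, 90.7]
wrist_force: [-0.5, -0.4, -0.3]
opening: 0.0854
grasp_force: 0.0
```

Call:
arm_command:
  series:
    - [0.001,0,-0.015,0]
    - [0.003,0,-0.035,0]
    - [0.005,0,-0.06,0]
    - [0.007,0,-0.085,0]
    - [0.01,0,-0.11,0]

```text
time: 45.5
ee_pos: [0.6222, -0.1699, 0.2227]
tcp_rot: [-179.2, -5.0, 90.7]
wrist_force: [0.1, -0.2, 0.5]
opening: 0.0854
grasp_force: 0.0
```

Run:
```python
from h import *
w=cam("wrist"); 
for n,z in(("adapter",.131),("filter_flask",.004)):
    for f in bot.mark_of("wrist",n): print(n,f,atz(w,f["location"],z))
go((.6217,.1764,.25),(.6217,.1764,.15))
```

```text
adapter {'location': [275.9, 220.2], 'confidence': 0.95} [ 0.61883857 -0.1748603   0.131     ]
filter_flask {'location': [278.8, 199.0], 'confidence': 0.66} [ 0.61984015 -0.17440486  0.004     ]
from [ 0.623  -0.1701  0.2235] [-179.4   -4.9   90.7]
[0.3475 0.0029 0.0033]
[-0.0086  0.001   0.0996]
```

Call:
arm_command:
  series:
    - [0.015,0,0,0]
    - [0.045,0,0,0]
    - [0.08,0.001,0.001,0]
    - [0.115,0.001,0.001,0]
    - [0.15,0.001,0.002,0]

```text
time: 46.15
ee_pos: [0.6207, -0.0182, 0.2316]
tcp_rot: [-179.1, -5.0, 90.7]
wrist_force: [0.8, 0.4, -0.3]
opening: 0.0857
grasp_force: 0.0
```

Call:
arm_command:
  series:
    - [0.035,0,0,0]
    - [0.07,0.001,0,0]
    - [0.1,0.001,0.001,0]
    - [0.125,0.001,0.001,0]
    - [0.13,0.001,0.001,0]

```text
time: 46.65
ee_pos: [0.62, 0.1125, 0.242]
tcp_rot: [-179.1, -5.0, 90.8]
wrist_force: [0.0, -0.2, 0.3]
opening: 0.0855
grasp_force: 0.0
```

Run:
```python
from h import *
w=cam("wrist"); p=proj(w,(.6217,.1764,.174)); r=np.hypot(*(proj(w,(.6542,.1764,.174))-p)); print(p,r)
circ(w,p,r,.174,32); save(w,"w12.png")
t=cam("top"); p=proj(t,(.6217,.1764,.174)); circ(t,p,15.5,.174,32)
for f in bot.find_in("wrist","buchner"): print(f)
for f in bot.mark_of("wrist","buchner"): print(f,atz(w,f["location"],.077))
g=cv2.cvtColor(w["color"],cv2.COLOR_BGR2HSV); print(go((.6217,.181,.14)))
```

```text
[283.25015816 139.45999567] 42.28893373945156
circ 285.5 136.5 37.0 [0.6234 0.1786]
circ 285.5 131.5 40.2 [0.6233 0.1824]
circ 287.5 141.5 35.8 [0.625  0.1749]
circ 279.5 133.5 39.1 [0.6187 0.1808]
circ 291.5 136.5 43.5 [0.628  0.1787]
circ 281.5 144.5 33.6 [0.6204 0.1726]
circ 276.5 139.5 33.6 [0.6165 0.1763]
circ 288.5 127.5 34.7 [0.6255 0.1854]
circ 279.5 128.5 34.7 [0.6187 0.1845]
circ 296.5 133.5 44.7 [0.6318 0.181 ]
circ 273.5 134.5 43.6 [0.6141 0.18  ]
circ 297.5 128.5 48.1 [0.6324 0.1847]
circ 294.5 142.5 34.7 [0.6304 0.1743]
circ 269.5 138.5 48.1 [0.6111 0.177 ]
circ 284.5 149.5 33.5 [0.6228 0.1688]
circ 274.5 127.5 40.2 [0.6148 0.1852]
circ 212.5 183.5 16.0 [0.6182 0.1734]
{'location': [286.9, 134.7], 'confidence': 0.73}
{'location': [405.1, 222.0], 'confidence': 0.56}
{'location': [288.1, 139.8], 'confidence': 0.89} [0.62682215 0.18012458 0.077     ]
{'location': [377.3, 209.2], 'confidence': 0.58} [0.72752564 0.10653774 0.077     ]
from [0.6207 0.1088 0.2425] [-179.2   -5.    90.7]
[0.063  0.0034 0.1083]
None
```

Call:
arm_command:
  series:
    - [0.015,0.001,0.001,0]
    - [0.04,0.002,0.003,0]
    - [0.065,0.003,0.006,0]
    - [0.0735,0.003,0.0065,0]
    - [0.0735,0.003,0.0065,0]

```text
time: 47.35
ee_pos: [0.6229, 0.1839, 0.2426]
tcp_rot: [-179.2, -5.0, 90.7]
wrist_force: [-0.7, -0.5, 0.7]
opening: 0.0854
grasp_force: 0.0
```

Call:
arm_command:
  series:
    - [0,0,0,0]
    - [-0.002,0,0.02,0]
    - [-0.004,0,0.045,0]
    - [-0.006,0.001,0.07,0]
    - [-0.008,0.001,0.09,0]

```text
time: 47.85
ee_pos: [0.6227, 0.1815, 0.1512]
tcp_rot: [-179.2, -5.0, 90.6]
wrist_force: [0.0, 0.6, 0.9]
opening: 0.0853
grasp_force: 0.0
```

Run:
```python
from h import *
w=cam("wrist"); o=bot.get_obs(); M=Rt(o["tcp_rot"])
for f in bot.find_in("wrist","buchner"): p=atz(w,f["location"],.165); print(f,p.round(4),(M.T@(p-o["ee_pos"])).round(4))
# white blob (cup rim) extent
h=cv2.cvtColor(w["color"],cv2.COLOR_BGR2HSV); m=((h[...,1]<25)&(h[...,2]>150)).astype(np.uint8)
nb,l,st,ce=cv2.connectedComponentsWithStats(m)
for s in st[1:]:
    if s[4]>400: print(s)
go((.6225,.1825,.101))
```

```text
{'location': [448.5, 298.9], 'confidence': 0.84} [0.719  0.1555 0.165 ] [-0.0252  0.0967 -0.0212]
[  289     0   271   328 36694]
[    0    14   267   164 19442]
[ 463  145   76   94 5380]
[ 216  201  125   66 4679]
[ 337  308   51   63 1232]
from [0.6216 0.1814 0.1496] [-179.    -4.9   90.6]
[-0.003   0.0017  0.0485]
```

Run:
```python
from h import *
w=cam("wrist"); o=bot.get_obs(); M=Rt(o["tcp_rot"])
p=atz(w,(278.5,262.5),.174); print(p,(M.T@(p-o["ee_pos"])).round(4)); 
a,b=atz(w,(216,262),.174),atz(w,(341,262),.174); print(np.linalg.norm(a-b), atz(w,(278.5,201),.174))
go((.622,.1825,.101))
```

```text
[0.62220381 0.17903559 0.174     ] [-0.0008 -0.0004 -0.0224]
0.06502696642509324 [0.62182455 0.21139145 0.174     ]
from [0.6222 0.1817 0.1518] [-179.1   -4.9   90.6]
[-0.0036  0.0006  0.0506]
```

Call:
arm_command:
  series:
    - [0,0,0.015,0]
    - [-0.001,0,0.03,0]
    - [-0.001,0,0.042,0]
    - [-0.001,0,0.05,0]
    - [-0.001,0,0.05,0]

```text
time: 48.5
ee_pos: [0.6218, 0.1861, 0.1021]
tcp_rot: [-179.2, -5.0, 90.7]
wrist_force: [0.1, -0.6, 0.6]
opening: 0.0853
grasp_force: 0.0
```

Call:
arm_command:
  series:
    - [0,0,0,0]
    - [0,0,0,0]
    - [0,0,0,0]
    - [0,0,0,0]
    - [0,0,0,0]
  hand: 0.05
  grip_force: 35

```text
time: 49.0
ee_pos: [0.6225, 0.1864, 0.1038]
tcp_rot: [-179.3, -5.0, 90.7]
wrist_force: [-2.8, -0.8, 5.7]
opening: 0.0626
grasp_force: 37.8
```

Call:
arm_command:
  series:
    - [0,0,-0.002,0]
    - [0.001,0,-0.006,0]
    - [0.001,0,-0.01,0]
    - [0.001,0,-0.015,0]
    - [0.002,0,-0.02,0]

```text
time: 49.5
ee_pos: [0.6224, 0.1864, 0.1232]
tcp_rot: [-179.2, -5.0, 90.7]
wrist_force: [-0.9, 0.0, -1.4]
opening: 0.0624
grasp_force: 38.6
```

Call:
arm_command:
  series:
    - [0.001,0,-0.02,0]
    - [0.003,0,-0.045,0]
    - [0.006,0,-0.075,0]
    - [0.008,0,-0.105,0]
    - [0.01,0,-0.13,0]

```text
time: 50.0
ee_pos: [0.6241, 0.1852, 0.2554]
tcp_rot: [-179.3, -5.0, 90.7]
wrist_force: [0.2, -0.2, -2.2]
opening: 0.0631
grasp_force: 38.8
```

Call:
arm_command:
  series:
    - [0,0,0,0]
    - [0,0,0,0]
    - [0,0,0,0]
    - [0,0,0,0]
    - [0,0,0,0]

```text
time: 50.5
ee_pos: [0.6238, 0.1852, 0.2522]
tcp_rot: [-179.2, -5.0, 90.7]
wrist_force: [-0.5, -0.1, -1.3]
opening: 0.0627
grasp_force: 38.9
```

Run:
```python
from h import *
go((.6208,-.168,.252),(.6208,-.168,.212),(.6208,-.168,.147))
```

```text
from [0.6238 0.1852 0.2522] [-179.2   -5.    90.7]
[-0.3518 -0.0076 -0.0302]
[-0.0035  0.0006  0.0398]
[-0.0056  0.0009  0.0647]
```

Call:
arm_command:
  series:
    - [-0.01,0,-0.001,0]
    - [-0.03,-0.001,-0.003,0]
    - [-0.055,-0.001,-0.005,0]
    - [-0.08,-0.002,-0.007,0]
    - [-0.105,-0.002,-0.009,0]

```text
time: 51.0
ee_pos: [0.6232, 0.0782, 0.253]
tcp_rot: [-179.2, -5.0, 90.7]
wrist_force: [0.1, 0.4, -1.1]
opening: 0.0625
grasp_force: 38.9
```

Call:
arm_command:
  series:
    - [-0.025,-0.001,-0.002,0]
    - [-0.05,-0.001,-0.004,0]
    - [-0.075,-0.002,-0.006,0]
    - [-0.1,-0.002,-0.009,0]
    - [-0.125,-0.003,-0.011,0]

```text
time: 51.5
ee_pos: [0.6218, -0.0474, 0.2532]
tcp_rot: [-179.3, -5.0, 90.7]
wrist_force: [0.4, -0.5, -1.5]
opening: 0.063
grasp_force: 38.9
```

Call:
arm_command:
  series:
    - [-0.025,-0.001,-0.002,0]
    - [-0.05,-0.001,-0.004,0]
    - [-0.075,-0.002,-0.006,0]
    - [-0.1,-0.002,-0.008,0]
    - [-0.115,-0.002,-0.01,0]

```text
time: 52.0
ee_pos: [0.6211, -0.1634, 0.2529]
tcp_rot: [-179.2, -5.0, 90.6]
wrist_force: [0.0, 1.1, -0.9]
opening: 0.0631
grasp_force: 38.9
```

Call:
arm_command:
  series:
    - [-0.005,0,0,0]
    - [-0.007,0,-0.001,0]
    - [-0.007,0,-0.001,0]
    - [-0.007,0,-0.001,0]
    - [-0.007,0,-0.001,0]

```text
time: 52.5
ee_pos: [0.6218, -0.1674, 0.2537]
tcp_rot: [-179.3, -5.0, 90.7]
wrist_force: [0.8, 0.2, -0.5]
opening: 0.0629
grasp_force: 38.9
```

Run:
```python
from h import *
go((.6208,-.168,.252))
for n in("top","scene","wrist"):
    C=cam(n)
    for t,z in(("buchner",.2255),("adapter",.131)):
        for f in bot.mark_of(n,t): 
            if f["confidence"]>.3: print(n,t,round(f["confidence"],2),atz(C,f["location"],z).round(4))
t=cam("top"); 
for x,y,z,r in((.6208,-.175,.3225,19),):
    p=proj(t,(x,y,z)); circ(t,p,r,z,32)
```

```text
from [ 0.6218 -0.1674  0.2537] [-179.3   -5.    90.7]
[-0.0008 -0.001   0.0017]
top buchner 0.76 [ 0.6293 -0.1774  0.2255]
top buchner 0.75 [0.6711 0.0909 0.2255]
top buchner 0.69 [0.5557 0.3231 0.2255]
top adapter 0.91 [ 0.6157 -0.1778  0.131 ]
scene buchner 0.76 [0.714  0.199  0.2255]
scene buchner 0.7 [ 0.8213 -0.0191  0.2255]
scene buchner 0.69 [ 0.6251 -0.1783  0.2255]
scene buchner 0.58 [ 0.7175 -0.2225  0.2255]
scene adapter 0.7 [ 0.6249 -0.1715  0.131 ]
wrist buchner 0.58 [ 0.6229 -0.1748  0.2255]
wrist adapter 0.81 [ 0.6188 -0.1761  0.131 ]
circ 395.5 146.5 18.8 [ 0.6257 -0.178 ]
```

Call:
arm_command:
  series:
    - [0,-0.001,0.008,0]
    - [-0.001,-0.002,0.017,0]
    - [-0.001,-0.002,0.027,0]
    - [-0.002,-0.002,0.035,0]
    - [-0.0025,-0.002,0.041,0]

```text
time: 53.5
ee_pos: [0.619, -0.1672, 0.2119]
tcp_rot: [-179.2, -5.0, 90.7]
wrist_force: [-0.2, -0.4, -1.4]
opening: 0.0628
grasp_force: 38.9
```

Call:
arm_command:
  series:
    - [0,0,0.002,0]
    - [0,0,0.005,0]
    - [-0.001,0,0.008,0]
    - [-0.001,0,0.011,0]
    - [-0.001,0,0.014,0]

```text
time: 54.0
ee_pos: [0.619, -0.167, 0.1984]
tcp_rot: [-179.3, -5.0, 90.7]
wrist_force: [-0.3, -0.3, -1.4]
opening: 0.063
grasp_force: 38.9
```

Call:
arm_command:
  series:
    - [0,0,0.002,0]
    - [0,0,0.003,0]
    - [0,0,0.005,0]
    - [-0.001,0,0.007,0]
    - [-0.001,0,0.008,0]

```text
time: 54.5
ee_pos: [0.6188, -0.1673, 0.1902]
tcp_rot: [-179.2, -5.0, 90.7]
wrist_force: [0.6, -0.5, -1.5]
opening: 0.0628
grasp_force: 38.9
```

Call:
arm_command:
  series:
    - [0,0,0.002,0]
    - [0,0,0.003,0]
    - [0,0,0.005,0]
    - [-0.001,0,0.007,0]
    - [-0.001,0,0.008,0]

```text
time: 55.0
ee_pos: [0.6187, -0.1677, 0.1821]
tcp_rot: [-179.2, -5.0, 90.7]
wrist_force: [-0.7, -0.3, -1.6]
opening: 0.0625
grasp_force: 38.9
```

Call:
arm_command:
  series:
    - [0,0,0.003,0]
    - [0,0,0.006,0]
    - [-0.001,0,0.009,0]
    - [-0.001,0,0.012,0]
    - [-0.001,0,0.014,0]

```text
time: 55.5
ee_pos: [0.6185, -0.1673, 0.1679]
tcp_rot: [-179.2, -5.0, 90.7]
wrist_force: [0.0, -0.3, -2.5]
opening: 0.0629
grasp_force: 38.9
```

Call:
arm_command:
  series:
    - [0,0,0.003,0]
    - [0,0,0.006,0]
    - [-0.001,0,0.009,0]
    - [-0.001,0,0.012,0]
    - [-0.001,0,0.014,0]

```text
time: 56.0
ee_pos: [0.6184, -0.1672, 0.154]
tcp_rot: [-179.2, -5.0, 90.7]
wrist_force: [1.4, -0.7, -1.3]
opening: 0.0627
grasp_force: 38.9
```

Call:
arm_command:
  series:
    - [0,0,0.001,0]
    - [0,0,0.002,0]
    - [0,0,0.003,0]
    - [0,0,0.004,0]
    - [0,0,0.005,0]

```text
time: 56.5
ee_pos: [0.6183, -0.1667, 0.1493]
tcp_rot: [-179.3, -5.0, 90.7]
wrist_force: [-0.2, 0.2, -0.9]
opening: 0.0626
grasp_force: 38.9
```

Call:
arm_command:
  series:
    - [0,0,0.001,0]
    - [0,0,0.002,0]
    - [0,0,0.0025,0]
    - [0,0,0.0025,0]
    - [0,0,0.0025,0]

```text
time: 57.0
ee_pos: [0.6184, -0.1665, 0.1471]
tcp_rot: [-179.3, -5.0, 90.7]
wrist_force: [1.3, 0.3, 0.9]
opening: 0.0626
grasp_force: 39.1
```

Call:
arm_command:
  series:
    - [0,0,0.0005,0]
    - [0,0,0.001,0]
    - [0,0,0.0015,0]
    - [0,0,0.0015,0]
    - [0,0,0.0015,0]

```text
time: 57.5
ee_pos: [0.6187, -0.1665, 0.1467]
tcp_rot: [-179.4, -4.9, 90.7]
wrist_force: [0.4, -0.2, 7.1]
opening: 0.0626
grasp_force: 39.5
```

Call:
arm_command:
  series:
    - [0,0,0,0]
    - [0,0,0,0]
    - [0,0,0,0]
    - [0,0,0,0]
    - [0,0,0,0]
  hand: 0.0854

```text
time: 58.0
ee_pos: [0.6181, -0.1663, 0.1451]
tcp_rot: [-179.2, -5.0, 90.7]
wrist_force: [0.1, -0.0, -0.1]
opening: 0.0855
grasp_force: 0.0
```

Call:
arm_command:
  series:
    - [0.001,0,-0.01,0]
    - [0.002,0,-0.025,0]
    - [0.003,0,-0.045,0]
    - [0.005,0,-0.065,0]
    - [0.007,0,-0.085,0]

```text
time: 58.5
ee_pos: [0.6193, -0.1667, 0.2323]
tcp_rot: [-179.3, -5.0, 90.7]
wrist_force: [0.5, 0.2, 0.5]
opening: 0.0855
grasp_force: 0.0
```

Call:
arm_command:
  series:
    - [-0.01,-0.02,-0.002,0]
    - [-0.01,-0.05,-0.002,0]
    - [-0.01,-0.08,-0.002,0]
    - [-0.01,-0.12,-0.002,0]
    - [-0.01,-0.16,-0.002,0]

```text
time: 59.0
ee_pos: [0.4582, -0.1788, 0.2344]
tcp_rot: [-179.3, -5.0, 90.7]
wrist_force: [-0.9, -0.8, 0.8]
opening: 0.0854
grasp_force: 0.0
```

Run:
```python
from h import *
for n in("top","scene","wrist"):
    C=cam(n)
    for t,z in(("buchner",.12),("adapter",.131),("filter_flask",.004),("beaker",.004),("dish",.004),("plain_flask",0),("stopper",0)):
        for f in bot.mark_of(n,t): 
            p=atz(C,f["location"],z)
            if f["confidence"]>.3 and (abs(p[0]-.62)<.06 and -.3<p[1]<-.05 or t in("plain_flask","stopper")): print(n,t,round(f["confidence"],2),p.round(4))
t=cam("top"); p=proj(t,(.6205,-.175,.217)); q=proj(t,(.653,-.175,.217)); circ(t,p,np.hypot(*(q-p)),.217,32)
s=cam("scene"); a=cv2.resize(s["color"][200:350,130:330],(800,600),interpolation=3); cv2.imwrite("pics/final.png",a)
```

```text
top buchner 0.59 [ 0.6136 -0.1702  0.12  ]
top filter_flask 0.56 [ 0.6173 -0.1775  0.004 ]
top beaker 0.95 [ 0.619  -0.0854  0.004 ]
top dish 0.56 [ 0.6187 -0.2764  0.004 ]
top plain_flask 0.69 [ 0.4819 -0.1982  0.    ]
top stopper 0.65 [0.4703 0.0627 0.    ]
scene buchner 0.57 [ 0.6166 -0.1836  0.12  ]
scene adapter 0.53 [ 0.614  -0.1729  0.131 ]
scene filter_flask 0.61 [ 0.6206 -0.1876  0.004 ]
scene beaker 0.64 [ 0.6238 -0.0838  0.004 ]
scene dish 0.69 [ 0.6137 -0.2729  0.004 ]
scene plain_flask 0.73 [ 0.482  -0.1903  0.    ]
scene stopper 0.63 [0.4658 0.0616 0.    ]
wrist buchner 0.71 [ 0.6195 -0.1736  0.12  ]
wrist adapter 0.84 [ 0.6207 -0.1751  0.131 ]
wrist filter_flask 0.59 [ 0.6217 -0.1735  0.004 ]
wrist beaker 0.64 [ 0.6181 -0.0787  0.004 ]
wrist plain_flask 0.91 [ 0.4774 -0.1936  0.    ]
circ 381.5 169.5 18.2 [ 0.6163 -0.1728]
circ 403.5 174.5 17.2 [ 0.6035 -0.2159]
```

View pics/final.png

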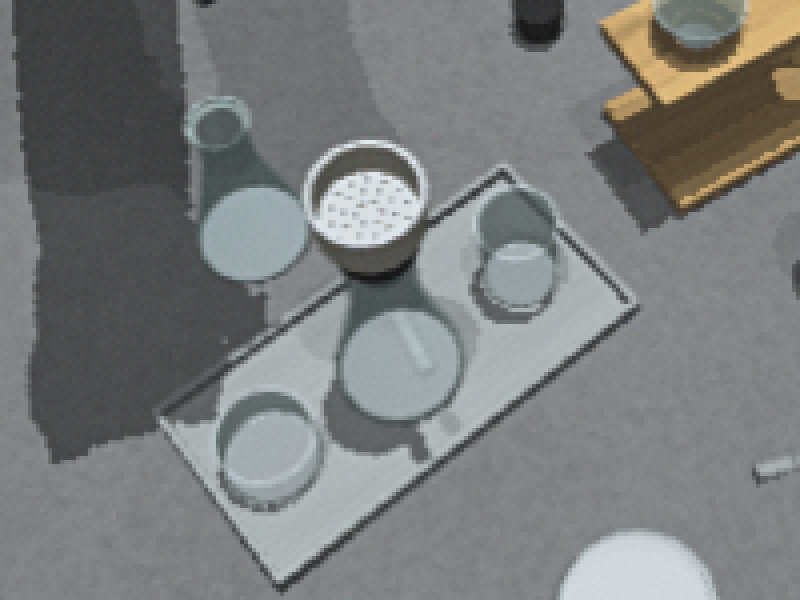

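The final crop shows all three pieces upright in one row: beaker (517,265), flask (400,360) with the adapter and white funnel seated straight at (368,205), and dish (270,455). The plain flask, stopper and glass funnel haven't moved. I'm handing in.

```bash
python3 -c "
from workcell import bot
print(bot.job_done())"
```

```text
the job is handed in; nothing more can be done
None
```

The filtration setup is built in the tray and handed in at about 60 s; final pictures show it seated and upright with nothing knocked over, the verdict wasn't shown, and I viewed 16 pictures, two over the limit of 14.

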